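Pack up the sleeves and bearing cartons of a gearbox overhaul

ROBOT

A 7-joint arm with a two-finger parallel gripper is mounted at the origin on the work surface. World frame = base frame: x ahead of the robot, y to its left, z up, the work surface at z = 0. Lengths are in m, angles in rad, forces in N, time in s.
With the tool pointing down it reaches from about 0.425 to 0.925 m from the base axis. Payload 6.8 kg.
Tool frame: the origin (TCP) lies at the very end of the fingers, on their centre line; the grasp point (between the pads) lies 19 mm behind it; z points along the fingers, y is the line along which they close (so a half turn about z gives the same grasp; the last joint's range is limited). The gripper opens to 85 mm and grips with 20 to 120 N. Pads are 22 mm wide; open, the fingers measure 114 mm over their backs; the gripper's body (76 mm by 85 mm) begins 54 mm behind the grasp point. The pads swing forward as they close: fully open they stand 13 mm farther back than shut.
Start: joints at [-1.431, 0.477, 0.022, 1.555, -0.011, 1.109, -0.083], TCP at [0.166, 0.654, 0.231] pointing down, gripper open.
Joint ranges: [-2.96, 2.96], [-0.34, 2.1], [-1.41, 1.46], [0.24, 2.44], [-1.37, 4.51], [0.17, 1.92], [-2.96, 2.96]. Speed limits (rad/s): [2.39, 2.39, 3.14, 3.14, 3.14, 3.14, 3.14].

INTERFACE

Orientations are given as a rotation vector (axis times angle).
In Python, from bench import r gives the robot as it stands. The module is installed in compiled form; this text tells all that it offers.
- The arm moves only by the tool servo_tool, never from a script. Its argument "commands" is a list of rows, each a list of 7 numbers: the turn, a rotation vector about the world's x, y, z in degrees, then the shift along the world's x, y, z in mm, then the closure, from 0 (fully open) to 1 (shut). A call has 1 to 5 rows; each row is the pose to reach, as a shift and turn from the pose commanded when the call began; what a row does not reach only later rows make up. A row lasts 1/12 s, in which the tool goes at most 41.7 mm and 7.16 degrees, less where a joint would pass 70% of its speed; a pose out of reach is approached as far as the arm can. A call with a gripper value outside its range is refused whole. The fingers move at their own pace and stop on an object; "force" is the grip in N (left out, the last holds). Time passes only in rows, so rows that repeat a pose let the fingers close. It gives the time, the measured TCP pose, the force, the opening and the grip force at its end, in the units of the state.
- r.get_obs(): the state, without advancing time (a new reading comes with each control period).
- r.grab_frame(name): name is "scene" or "side" or "wrist"; returns (picture, depth): 384x512x3 uint8, blue, green, red; 384x512 float32, m along the optical axis (not along the pixel's ray), 0 where there is no reading.
- r.camera_info(name): a dict with "vertical_fov" (degrees; the focal length in pixels is half the picture's height over the tangent of half this angle, whatever the lens; pixels are square), "cx", "cy" (the principal point, pixels), "cam_to_world" (4x4, takes a point from camera to world coordinates); the wrist camera has in their place "T_tool_cam" (4x4, takes a point from camera to tool coordinates, whose origin is the TCP and whose axes are the flange's). Camera axes: x right, y up, looking along -z (the intrinsics and any distortion apply to the point x, -y, -z); pixel columns grow to the right and rows downward; lengths in m; the calibration is good to about 2 mm. The wrist camera is an equidistant fisheye: a pixel r from the principal point sees the ray r / f radians off the axis. A picture is of the moment at which its call begins: read the wrist's pose just before it. camera_info takes no time and is no camera call.
- r.hand_in(): hands the job in; it is judged then, once.
The state is a dict: "clock": time; "joints": joint angles; "qvel": joint speeds; "tau": joint torques, N m; "tcp_pos": TCP position; "orientation": TCP orientation; "contact_force": force on the tool from outside, world axes, zero at the start; "moment": the same for the moment, N m; "grip_width": finger opening in m; "gripper_force": force on a finger pad.
Only numpy, scipy, OpenCV 4.12 (cv2) and the standard library are available. Lean on these libraries where they do the work, as an engineer would, in place of code of your own. Each camera call takes 0.05 s, during which the arm holds its last target. There are 200 camera calls.

TASK

Pack up the parts on the gearbox bench: stack every loose carton, including the one left lying on the blue crate, flat and squarely one on top of another on the carton that is strapped to the wooden skid, and stand every flanged steel sleeve upright, flange down, in the crate, one sleeve per cell and down on the cell's floor. Sleeves that are already in the crate stay in it; leave the bearing ring, the big liner, the gear and the hand tools where they are.

Things in the scene. Friction and masses are not known exactly. Their poses are not given: they have to be found in the camera images.
- crate: Loose blue open crate with 2 by 3 square cells, 132 mm (x) by 196 mm (y) by 42 mm high; walls, floor and full-height dividers 4 mm thick. Origin: centre of its underside. Cells are 60 mm square with centres at x = -32 or +32 mm and y = -64, 0 or +64 mm in its frame, floor 4 mm above the origin.
- sleeve1: Plain steel sleeve, hollow at the top, standing on the bench at the start. Round flange at its foot 50 mm in diameter and 10 mm thick; above it a body 36 mm in diameter; 78 mm tall in all, 0.25 kg. Origin: centre of the underside; z: from the flange foot up its axis. Gripped by its body. None if absent.
- sleeve2: Plain steel sleeve, hollow at the top, standing on the bench at the start. Round flange at its foot 50 mm in diameter and 10 mm thick; above it a body 36 mm in diameter; 78 mm tall in all, 0.25 kg. Origin: centre of the underside; z: from the flange foot up its axis. Gripped by its body. None if absent.
- sleeve3: Plain steel sleeve, hollow at the top, standing on the bench at the start. Round flange at its foot 50 mm in diameter and 10 mm thick; above it a body 36 mm in diameter; 78 mm tall in all, 0.25 kg. Origin: centre of the underside; z: from the flange foot up its axis. Gripped by its body. None if absent.
- sleeve4: Plain steel sleeve, hollow at the top, standing on the bench at the start. Round flange at its foot 50 mm in diameter and 10 mm thick; above it a body 36 mm in diameter; 78 mm tall in all, 0.25 kg. Origin: centre of the underside; z: from the flange foot up its axis. Gripped by its body. None if absent.
- packed1: Plain steel sleeve, hollow at the top, already standing in a cell of the crate at the start. Round flange at its foot 50 mm in diameter and 10 mm thick; above it a body 36 mm in diameter; 78 mm tall in all, 0.25 kg. Origin: centre of the underside; z: from the flange foot up its axis. Gripped by its body. None if absent.
- packed2: Plain steel sleeve, hollow at the top, already standing in a cell of the crate at the start. Round flange at its foot 50 mm in diameter and 10 mm thick; above it a body 36 mm in diameter; 78 mm tall in all, 0.25 kg. Origin: centre of the underside; z: from the flange foot up its axis. Gripped by its body. None if absent.
- carton0: Closed cardboard carton with a strip of paper tape across its top, left lying across the top of the crate's dividers, over several cells. 60 mm (its x) by 88 mm (its y) by 40 mm high (z up), 0.3 kg. Origin: centre of the underside. To be gripped across its 60 mm width. Always present.
- carton1: Closed cardboard carton with a strip of paper tape across its top, lying flat on the bench at the start. 60 mm (its x) by 88 mm (its y) by 40 mm high (z up), 0.3 kg. Origin: centre of the underside. To be gripped across its 60 mm width. None if absent.
- carton2: Closed cardboard carton with a strip of paper tape across its top, lying flat on the bench at the start. 60 mm (its x) by 88 mm (its y) by 40 mm high (z up), 0.3 kg. Origin: centre of the underside. To be gripped across its 60 mm width. None if absent.
- carton3: Closed cardboard carton with a strip of paper tape across its top, lying flat on the bench at the start. 60 mm (its x) by 88 mm (its y) by 40 mm high (z up), 0.3 kg. Origin: centre of the underside. To be gripped across its 60 mm width. None if absent.
- skid: Fixed wooden skid (100 mm by 120 mm, 14 mm high) with a carton of the same size as the others strapped flat onto its middle by two black bands: the bottom of the column. Origin: centre of the skid's underside, on the strapped carton's axis; that carton is 60 mm along x, 88 mm along y, its top 54 mm above the origin.
- bearing: Loose bearing ring lying on the bench, 60 mm outer diameter, 16 mm high. Bystander. Origin: centre of underside.
- liner: Wide dark steel cylinder liner standing on the bench, 76 mm in diameter at the foot, 100 mm high. Bystander. Origin: centre of underside.
- gear: Loose steel gear lying flat, about 94 mm over its teeth, 34 mm high at the hub. Bystander. Origin: centre of underside.
- wrench: Wrench lying on the bench. Bystander.
- screwdriver: Screwdriver with a wooden handle lying on the bench. Bystander.
There are look-alikes about, which are no part of the job. Leave any turquoise look-alike of the crate alone.

How it is judged:
At the end, for the whole second after the job is handed in: Every sleeve present stands upright (0.12 rad), flange down, on the floor of a cell of the level crate; every carton present lies flat in one column on the strapped carton, centre within 12 mm of its axis, long sides within 0.15 rad; all released and at rest (x of sleeve1 in the frame of crate between -0.06 and 0.06 m and y of sleeve1 in the frame of crate between -0.094 and 0.094 m and z of each of sleeve1, sleeve2, sleeve3, sleeve4, packed1, packed2 in the frame of crate below 0.01 m and angle between each of sleeve1, sleeve2, sleeve3, sleeve4, packed1, packed2's own z axis and vertical below 0.12 rad and linear speed of each of sleeve1, sleeve2, sleeve3, sleeve4, packed1, packed2, carton0, carton1, carton2, carton3 below 0.02 m/s and x of sleeve2 in the frame of crate between -0.06 and 0.06 m and y of sleeve2 in the frame of crate between -0.094 and 0.094 m and x of sleeve3 in the frame of crate between -0.06 and 0.06 m and y of sleeve3 in the frame of crate between -0.094 and 0.094 m and x of sleeve4 in the frame of crate between -0.06 and 0.06 m and y of sleeve4 in the frame of crate between -0.094 and 0.094 m and x of packed1 in the frame of crate between -0.06 and 0.06 m and y of packed1 in the frame of crate between -0.094 and 0.094 m and x of packed2 in the frame of crate between -0.06 and 0.06 m and y of packed2 in the frame of crate between -0.094 and 0.094 m and horizontal distance between each of carton0, carton1, carton2, carton3 and skid below 0.012 m and angle between the y axis of each of carton0, carton1, carton2, carton3 and the y axis of skid, either way round below 0.15 rad and angle between the z axis of each of carton0, carton1, carton2, carton3 and the z axis of skid, either way round below 0.06 rad and height (world z) of each of carton0, carton1, carton2, carton3 above 0.05 m and angle between crate's own z axis and vertical below 0.05 rad); the robot touches nothing.
It fails at once if the bearing is knocked away from its place (by more than 6 cm) (distance of bearing from where it was at the start of the episode above 0.06 m).
It fails at once if the liner is knocked away from its place (by more than 6 cm) (distance of liner from where it was at the start of the episode above 0.06 m).
It fails at once if the gear is knocked away from its place (by more than 6 cm) (distance of gear from where it was at the start of the episode above 0.06 m).
It fails at once if the wrench is knocked away from its place (by more than 6 cm) (distance of wrench from where it was at the start of the episode above 0.06 m).
It fails at once if the screwdriver is knocked away from its place (by more than 6 cm) (distance of screwdriver from where it was at the start of the episode above 0.06 m).
Of sleeve1, sleeve2, sleeve3, sleeve4 only 3 to 4 are there at a start; the rules pass over those that are not, and their reading is None.
Of packed1, packed2 only 1 to 2 are there at a start; the rules pass over those that are not, and their reading is None.
Of carton1, carton2, carton3 only 2 to 3 are there at a start; the rules pass over those that are not, and their reading is None.
At some moment in a run one of crate, sleeve1, sleeve2, sleeve3, sleeve4 may be knocked a few centimetres aside while the robot is not near it.
It also fails if it takes over 208 s, if anything falls off the work surface, if the arm or the gripper's body presses on something with over 40 N, if the wrist force passes 120 N, or if a joint passes its speed limit or range.

## Working session

There is one attempt and no reset: what is moved stays moved. The work goes in short steps, Python scripts to look and compute and a tool call to move; the robot and the scene stay as the last step left them, time stands still between calls to the robot, and variables do not carry over. Pictures are saved under pics/ and viewed, at most 14 in all, crops included, and the job is handed in when it is done.

Besides the shell and the picture viewer there is one more tool, called after "Call:" by a JSON object that holds its "op" and its "data". servo_tool: Moves the arm, as the interface text tells. Its arguments: {"type":"object","properties":{"commands":{"type":"array"},"force":{"type":"number"}},"required":["commands"]}

```bash
mkdir -p pics
python3 - <<'E'
from bench import r
import cv2,numpy as np
o=r.get_obs();print(o)
for n in("scene","side","wrist"):
    p,d=r.grab_frame(n);cv2.imwrite(f"pics/{n}0.png",p);np.savez(f"{n}0.npz",p=p,d=d);print(n,r.camera_info(n))
E
```

```text
{'clock': 0.0, 'joints': array([-1.43109803,  0.47781259,  0.02231695,  1.55649004, -0.0114661 ,
        1.10930714, -0.08309525]), 'qvel': array([ 2.85685024e-04, -8.16176322e-04, -1.54374906e-03, -9.11392722e-04,
        2.62783333e-05, -1.97666498e-04, -3.55801014e-04]), 'tau': array([-1.02604688e-03, -5.96460056e+01,  1.60728972e+00, -2.81197107e+01,
        1.23960464e-02,  9.54938703e-03,  7.82117411e-06]), 'tcp_pos': array([0.16541872, 0.65378112, 0.23030063]), 'orientation': array([-3.88140843e-01, -3.11744883e+00,  2.96518882e-03]), 'contact_force': array([-0.29691281, -0.05732899,  0.14104838]), 'moment': array([-0.00429228,  0.00687324, -0.0295376 ]), 'gripper_force': 0.0, 'grip_width': 0.0853813522818924}
scene {'vertical_fov': 49.06155922404711, 'cx': 256.12343755029485, 'cy': 189.9554265137807, 'cam_to_world': array([[-0.4302132 , -0.54928105,  0.71638463,  1.51660293],
       [ 0.90272204, -0.26448245,  0.33932573,  0.53674167],
       [ 0.00308596,  0.7926786 ,  0.60963195,  0.92895543],
       [ 0.        ,  0.        ,  0.        ,  1.        ]])}
side {'vertical_fov': 44.460955681028736, 'cx': 254.891462352535, 'cy': 197.40345533333584, 'cam_to_world': array([[ 0.95924778,  0.19606081, -0.20347936,  0.17142573],
       [-0.28197886,  0.61778973, -0.73404616, -1.07480426],
       [-0.01821023,  0.76150903,  0.64789843,  1.05139171],
       [ 0.        ,  0.        ,  0.        ,  1.        ]])}
wrist {'vertical_fov': 65.70646984690485, 'cx': 251.84557503624978, 'cy': 193.93870963230478, 'T_tool_cam': array([[-5.38273799e-05,  9.59729687e-01,  2.80925124e-01,
         7.12052825e-02],
       [ 9.99999840e-01, -1.06517914e-04,  5.55506653e-04,
        -1.18652469e-03],
       [ 5.63059785e-04,  2.80925109e-01, -9.59729528e-01,
        -1.42695545e-01],
       [ 0.00000000e+00,  0.00000000e+00,  0.00000000e+00,
         1.00000000e+00]])}
```

View pics/scene0.png

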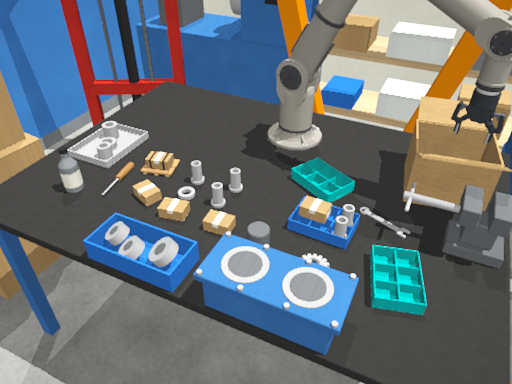

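View pics/side0.png

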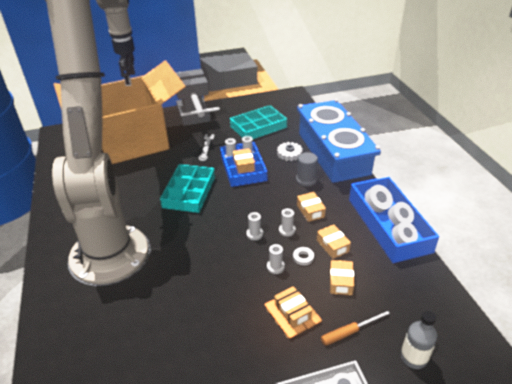

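The scene picture shows the skid with its strapped carton at (160,160). Loose cartons are at (147,192), (174,209) and (219,222), and carton0 is on the crate at (315,208). Bench sleeves are at (197,172), (235,180) and (218,195). The packed sleeves are at (348,215) and (342,226). The turquoise crates, the grey tray's sleeves at (105,145) and the big blue bin's rings are look-alikes. Next I'll measure from depth.

```bash
cat > h.py <<'E'
from bench import r
import cv2,numpy as np
from scipy.spatial.transform import Rotation as R
def cloud(n,p,d,T=None):
    ci=r.camera_info(n);f=192/np.tan(np.radians(ci["vertical_fov"]/2))
    v,u=np.mgrid[:384,:512];x=(u-ci["cx"]);y=(v-ci["cy"])
    if n=="wrist":
        rr=np.hypot(x,y)+1e-9;t=np.tan(rr/f)/rr;x,y=x*t,y*t;M=T@ci["T_tool_cam"]
    else: x,y=x/f,y/f;M=ci["cam_to_world"]
    P=np.stack([x*d,-y*d,-d,np.ones_like(d)],-1)@M.T
    m=(d>0);return P[m][:,:3],p[m],np.stack([u[m],v[m]],-1)
def tool():
    o=r.get_obs();T=np.eye(4);T[:3,:3]=R.from_rotvec(o["orientation"]).as_matrix();T[:3,3]=o["tcp_pos"];return T
def grab(n):
    T=tool() ;p,d=r.grab_frame(n);return cloud(n,p,d,T)
def hsv(c): return cv2.cvtColor(c[None],cv2.COLOR_BGR2HSV)[0].astype(int)
def ortho(P,c,x0,x1,y0,y1,s=.001):
    """top-down images (colour, height); rows: x decreasing, cols: y decreasing"""
    h,w=int((x1-x0)/s),int((y1-y0)/s)
    m=(P[:,0]>x0)&(P[:,0]<x1)&(P[:,1]>y0)&(P[:,1]<y1);P,c=P[m],c[m];o=np.argsort(P[:,2]);P,c=P[o],c[o]
    i=np.clip(((x1-P[:,0])/s).astype(int),0,h-1);j=np.clip(((y1-P[:,1])/s).astype(int),0,w-1)
    I=np.zeros((h,w,3),np.uint8);Z=np.zeros((h,w),np.float32);I[i,j]=c;Z[i,j]=P[:,2];return I,Z
def rect(P):
    (cx,cy),(a,b),t=cv2.minAreaRect((P[:,:2]*1000).astype(np.float32))
    if a<b:a,b,t=b,a,t+90   # t: direction of long side
    return [round(float(k),1) for k in (cx,cy,a,b,(t+90)%180-90)]
def clusters(P,minn=25,s=.004):
    """connected components in xy"""
    o=P[:,:2].min(0)-.02;ij=((P[:,:2]-o)/s).astype(int);G=np.zeros(ij.max(0)+5,np.uint8);G[ij[:,0],ij[:,1]]=1
    G=cv2.dilate(G,np.ones((2,2),np.uint8));n,L=cv2.connectedComponents(G);l=L[ij[:,0],ij[:,1]]
    return [P[l==k] for k in range(1,n) if (l==k).sum()>=minn]
def circ(P):
    A=np.c_[2*P[:,:2],np.ones(len(P))];s=np.linalg.lstsq(A,(P[:,:2]**2).sum(1),rcond=None)[0]
    return s[0],s[1],np.sqrt(s[2]+s[0]**2+s[1]**2)
E
python3 - <<'E'
from h import *
Ps=[];Cs=[]
for n in("scene","side"):
    z=np.load(f"{n}0.npz");P,c,uv=cloud(n,z["p"],z["d"]);Ps.append(P);Cs.append(c)
    H=hsv(c);inb=(P[:,0]>.2)&(P[:,0]<1.1)&(abs(P[:,1])<.7)
    b=(abs(P[:,2])<.02)&inb;print(n,"bench z",np.median(P[b][:,2]))
    for lo,hi,nm in((.03,.047,"ctop"),(.048,.06,"skidtop"),(.075,.095,"crate carton")):
        k=inb&(P[:,2]>lo)&(P[:,2]<hi)&(H[:,0]<30)&(H[:,2]>110)
        for Q in clusters(P[k],40):print(nm,rect(Q),round(float(np.median(Q[:,2])),4),len(Q))
    k=inb&(P[:,2]>.06)&(P[:,2]<.09)&(H[:,1]<60)
    for Q in clusters(P[k],25):print("sleeve",rect(Q),round(float(np.percentile(Q[:,2],95)),4),len(Q))
    k=inb&(P[:,2]>.036)&(P[:,2]<.047)&(H[:,0]>105)&(H[:,0]<125)&(H[:,1]>150)
    for Q in clusters(P[k],25,.008):print("blue",rect(Q),len(Q))
    k=inb&(P[:,2]>.012)
    for Q in clusters(P[k],25,.006):print("any",rect(Q),round(float(Q[:,2].max()),3),len(Q))
I,Z=ortho(np.vstack(Ps),np.vstack(Cs),.3,1.0,-.5,.5,.0013);I=cv2.dilate(I,np.ones((2,2)));cv2.imwrite("pics/ortho.png",I);print(I.shape)
E
```

```text
scene bench z 0.0017303536412910936
ctop [240.0, 610.9, 147.9, 13.5, -80.1] 0.0409 128
ctop [474.1, -357.2, 103.5, 52.3, -44.5] 0.0385 93
ctop [528.5, 264.0, 87.6, 8.8, 88.2] 0.0428 59
ctop [627.1, -308.0, 97.4, 62.5, 68.8] 0.0412 316
ctop [661.5, -171.3, 89.7, 66.0, -78.1] 0.0411 375
ctop [655.2, -2.3, 90.2, 66.6, -84.8] 0.0412 416
ctop [711.0, -562.7, 62.9, 28.8, -37.6] 0.039 79
skidtop [242.8, 609.9, 144.5, 14.0, -81.0] 0.054 136
skidtop [456.5, -372.5, 90.9, 72.2, -74.6] 0.0555 215
skidtop [529.9, 265.0, 88.3, 17.3, -86.3] 0.0538 81
skidtop [711.0, -560.7, 62.4, 28.8, -36.7] 0.0546 56
crate carton [241.9, 589.1, 182.6, 52.7, 82.3] 0.086 288
crate carton [500.0, 266.0, 87.4, 62.5, 87.3] 0.0777 312
sleeve [359.5, -681.0, 61.0, 36.6, 0.7] 0.0699 64
sleeve [419.1, 696.0, 44.4, 3.9, 5.2] 0.0874 30
sleeve [448.3, -50.1, 40.8, 32.2, 25.9] 0.0812 92
sleeve [468.5, -200.0, 40.3, 36.4, 50.5] 0.0816 91
sleeve [478.4, 366.8, 36.4, 35.1, 34.2] 0.0855 132
sleeve [498.8, 264.4, 65.3, 25.4, -5.9] 0.0803 116
sleeve [541.2, 361.8, 36.8, 34.2, 19.1] 0.0858 133
sleeve [551.3, -66.5, 36.1, 34.5, 23.3
[... 3440 characters left out ...]
.086 1345
any [468.8, -208.1, 45.0, 36.5, -76.7] 0.082 291
any [496.1, -606.5, 53.6, 26.1, -20.8] 0.059 203
any [599.8, -468.0, 199.5, 27.2, 8.1] 0.029 428
any [558.2, -195.9, 56.8, 55.9, 82.7] 0.02 163
any [549.8, -71.4, 40.0, 37.8, 22.0] 0.08 249
any [644.2, 551.4, 207.8, 147.4, 14.9] 0.047 928
any [627.8, -311.1, 93.9, 61.0, 67.4] 0.046 687
any [656.1, -5.9, 95.5, 64.3, -85.9] 0.045 496
any [661.6, -176.2, 92.4, 65.0, -80.1] 0.047 624
any [699.3, 324.4, 98.9, 93.2, 66.9] 0.036 296
any [695.4, -587.7, 64.6, 52.1, -38.5] 0.173 1340
any [703.2, 152.6, 71.2, 69.8, 35.1] 0.106 552
any [861.3, 277.9, 388.4, 173.4, 89.8] 0.133 4257
any [872.2, -140.5, 309.7, 146.9, -89.6] 0.09 3904
(538, 769, 3)
```

View pics/ortho.png

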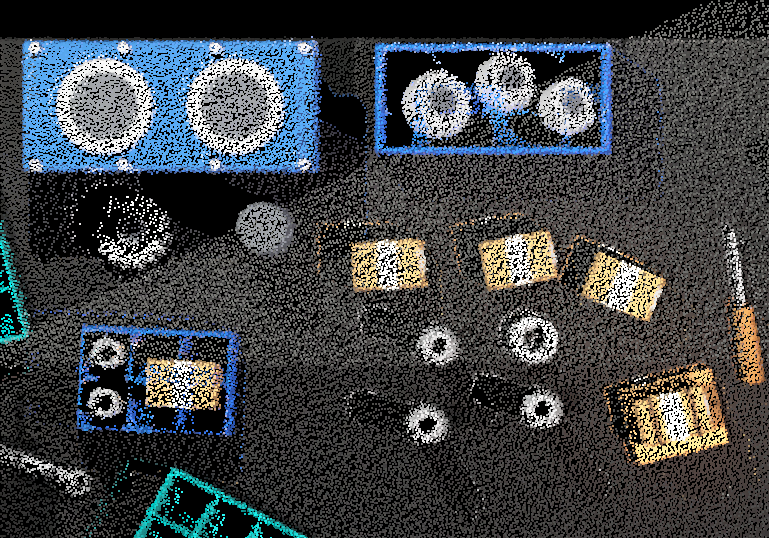

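The top-down map shows four loose cartons, three bench sleeves and the crate. Its two packed sleeves are in the +y cells, and carton0 covers the other cells. Moving to carton0 first.

Call:
{"op": "servo_tool", "data": {"commands": [[0,0,0,0,0,80,0],[0,0,0,0,0,80,0],[0,0,0,0,0,80,0]], "force": 40}}

```text
clock: 0.4
tcp_pos: [0.1664, 0.6577, 0.3197]
orientation: [0.389, 3.117, 0.019]
contact_force: [1.2, 1.7, 0.8]
grip_width: 0.0856
gripper_force: 0.0
```

Call:
{"op": "servo_tool", "data": {"commands": [[0,0,-7,26,-30,0,0],[0,0,-14,52,-60,0,0],[0,0,-21,78,-90,0,0],[0,0,-28,104,-120,0,0],[0,0,-35,130,-150,0,0]]}}

```text
clock: 0.82
tcp_pos: [0.2965, 0.5027, 0.3111]
orientation: [-1.316, -2.852, 0.0]
contact_force: [0.3, 0.1, -0.5]
grip_width: 0.0854
gripper_force: 0.0
```

Call:
{"op": "servo_tool", "data": {"commands": [[0,0,-7,26,-30,0,0],[0,0,-14,52,-60,0,0],[0,0,-21,78,-90,0,0],[0,0,-28,104,-120,0,0],[0,0,-35,130,-150,0,0]]}}

```text
clock: 1.23
tcp_pos: [0.4264, 0.3526, 0.3113]
orientation: [-2.113, -2.325, -0.001]
contact_force: [1.6, 0.6, 0.8]
grip_width: 0.0854
gripper_force: 0.0
```

Call:
{"op": "servo_tool", "data": {"commands": [[0,0,-5,40,-46,-20,0],[0,0,-9,75,-92,-60,0],[0,0,-9,75,-92,-60,0],[0,0,-9,75,-92,-60,0],[0,0,-9,75,-92,-60,0]]}}

```text
clock: 1.65
tcp_pos: [0.5013, 0.2585, 0.2496]
orientation: [2.288, 2.151, -0.006]
contact_force: [-0.6, -0.4, 0.7]
grip_width: 0.0858
gripper_force: 0.0
```

```bash
cat >> h.py <<'E'
def tl():
    T=tool();y=T[:3,1];print("TCP",np.round(T[:3,3]*1e3,1),"yaw(tool y)",round(float(np.degrees(np.arctan2(y[1],y[0]))),1),"tilt",round(float(np.degrees(np.arccos(-T[2,2]))),1),"t",round(r.get_obs()["clock"],1))
def tops(zlo,zhi,box,kind,cams=("scene","side","wrist"),minn=40):
    """kind 'carton' or 'sleeve'; box x0,x1,y0,y1 mm"""
    for n in cams:
        P,c,uv=grab(n);H=hsv(c);b=np.array(box)/1e3
        k=(P[:,2]>zlo)&(P[:,2]<zhi)&(P[:,0]>b[0])&(P[:,0]<b[1])&(P[:,1]>b[2])&(P[:,1]<b[3])
        k&=((H[:,0]<30)&(H[:,1]>25) if kind=="carton" else H[:,1]<60)&(H[:,2]>90)
        for Q in clusters(P[k],minn):
            print(n,kind,rect(Q),"z",round(float(np.median(Q[:,2])),4),len(Q),"circ",np.round(np.array(circ(Q))*1e3,1) if kind=="sleeve" else "")
E
python3 - <<'E'
from h import *
tl()
tops(.07,.09,(420,600,200,320),"carton")
P,c,uv=grab("wrist")
I,Z=ortho(P,c,.38,.64,.15,.44,.0008);cv2.imwrite("pics/w1.png",cv2.dilate(I,np.ones((2,2))))
p,d=r.grab_frame("wrist");cv2.imwrite("pics/w1raw.png",p)
E
```

```text
TCP [501.3 258.5 249.6] yaw(tool y) -3.5 tilt 0.2 t 1.6
scene carton [499.0, 238.5, 64.6, 33.8, -3.0] z 0.0774 141 circ 
scene carton [501.9, 291.6, 61.9, 36.1, -4.1] z 0.0771 158 circ 
side carton [499.9, 234.0, 60.3, 41.6, -0.9] z 0.0747 110 circ 
side carton [501.7, 288.6, 61.7, 37.7, -1.1] z 0.0758 78 circ 
wrist carton [498.8, 236.2, 59.3, 32.9, -3.5] z 0.0763 1472 circ 
wrist carton [501.7, 290.0, 58.9, 34.2, -3.2] z 0.0765 1746 circ
```

View pics/w1raw.png

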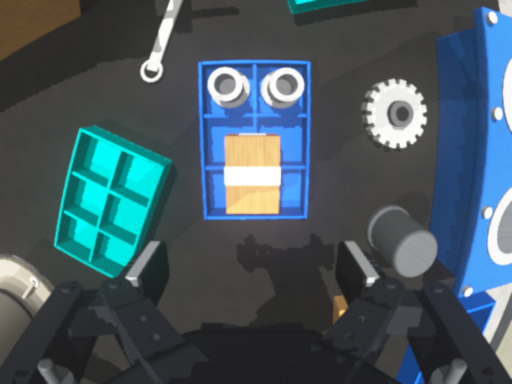

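The wrist view shows carton0 at pixel (252,175), lying on the crate's dividers, with the packed sleeves above it at (228,87) and (283,87). Its centre is at (500,263) mm and its top at 77 mm. I'm going down to grasp it.

Call:
{"op": "servo_tool", "data": {"commands": [[0,0,0,-1,4.5,-40,0],[0,0,0,-1,4.5,-80,0],[0,0,0,-1,4.5,-120,0],[0,0,0,-1,4.5,-140,0],[0,0,0,-1,4.5,-160,0]]}}

```text
clock: 2.32
tcp_pos: [0.4981, 0.2685, 0.0897]
orientation: [-2.279, -2.161, 0.002]
contact_force: [-0.1, 0.9, 0.4]
grip_width: 0.0856
gripper_force: 0.0
```

Call:
{"op": "servo_tool", "data": {"commands": [[0,0,0,0,0,-15,0],[0,0,0,0,0,-30,0],[0,0,0,0,0,-44,0],[0,0,0,0,0,-44,0]]}}

```text
clock: 2.65
tcp_pos: [0.4976, 0.2681, 0.0454]
orientation: [-2.278, -2.161, 0.005]
contact_force: [-0.2, -0.2, -0.9]
grip_width: 0.0851
gripper_force: 0.0
```

Call:
{"op": "servo_tool", "data": {"commands": [[0,0,0,0,0,0,0.5],[0,0,0,0,0,0,0.5],[0,0,0,0,0,0,0.5],[0,0,0,0,0,0,0.5],[0,0,0,0,0,0,0.5]]}}

```text
clock: 3.07
tcp_pos: [0.5003, 0.268, 0.0487]
orientation: [-2.282, -2.159, -0.004]
contact_force: [-0.5, 0.7, 7.9]
grip_width: 0.0592
gripper_force: 44.5
```

Call:
{"op": "servo_tool", "data": {"commands": [[0,0,0,0,0,0,0.5],[0,0,0,0,0,0,0.5],[0,0,0,0,0,0,0.5]]}}

```text
clock: 3.32
tcp_pos: [0.5003, 0.268, 0.0487]
orientation: [-2.282, -2.159, -0.004]
contact_force: [-0.9, 0.8, 7.2]
grip_width: 0.0594
gripper_force: 44.5
```

Call:
{"op": "servo_tool", "data": {"commands": [[0,0,0,0,0,30,0.5],[0,0,0,0,0,70,0.5],[0,0,0,0,0,110,0.5],[0,0,0,0,0,150,0.5],[0,0,0,0,0,180,0.5]]}}

```text
clock: 3.73
tcp_pos: [0.4999, 0.2666, 0.2305]
orientation: [2.283, 2.158, 0.003]
contact_force: [1.0, 1.0, -4.2]
grip_width: 0.0592
gripper_force: 46.9
```

Run:
```python
from h import *
tl();print(r.get_obs()["grip_width"])
def blue(n):
    P,c,uv=grab(n);H=hsv(c)
    k=(P[:,0]>.4)&(P[:,0]<.6)&(P[:,1]>.17)&(P[:,1]<.42)&(P[:,2]>.033)&(P[:,2]<.05)&(H[:,0]>105)&(H[:,0]<125)&(H[:,1]>130)
    Q=P[k];print(n,"crate",rect(Q),len(Q))
for n in("scene","side","wrist"):blue(n)
```

```text
TCP [499.9 266.6 230.5] yaw(tool y) -3.2 tilt 0.1 t 3.7
0.05923531074812692
scene crate [503.3, 299.0, 196.7, 140.4, 87.1] 360
side crate [505.6, 292.5, 210.3, 132.9, 87.8] 285
wrist crate [506.6, 333.0, 132.9, 123.5, -3.0] 1932
```

Call:
{"op": "servo_tool", "data": {"commands": [[0,0,2,0,-33,0,0.5],[0,0,3,0,-66,0,0.5],[0,0,4,0,-99,0,0.5],[0,0,5,0,-132,0,0.5],[0,0,6,0,-165,0,0.5]]}}

```text
clock: 4.3
tcp_pos: [0.4976, 0.1, 0.2253]
orientation: [-2.164, -2.275, 0.006]
contact_force: [1.0, 0.2, -2.9]
grip_width: 0.0592
gripper_force: 46.8
```

Call:
{"op": "servo_tool", "data": {"commands": [[0,0,2,0,-33,0,0.5],[0,0,3,0,-66,0,0.5],[0,0,4,0,-99,0,0.5],[0,0,5,0,-132,0,0.5],[0,0,6,0,-165,0,0.5]]}}

```text
clock: 4.72
tcp_pos: [0.4976, -0.0645, 0.2254]
orientation: [-2.042, -2.384, 0.004]
contact_force: [0.6, -0.1, -3.1]
grip_width: 0.0591
gripper_force: 46.8
```

Call:
{"op": "servo_tool", "data": {"commands": [[0,0,2,-4,-33,0,0.5],[0,0,3,-8,-66,0,0.5],[0,0,4,-12,-99,0,0.5],[0,0,5,-16,-132,0,0.5],[0,0,5,-20,-165,0,0.5]]}}

```text
clock: 5.13
tcp_pos: [0.4776, -0.229, 0.2253]
orientation: [-1.935, -2.47, 0.002]
contact_force: [1.2, 0.6, -4.2]
grip_width: 0.0594
gripper_force: 46.8
```

Call:
{"op": "servo_tool", "data": {"commands": [[0,0,0,-5,-33,0,0.5],[0,0,0,-10,-66,0,0.5],[0,0,0,-16,-99,0,0.5],[0,0,0,-22,-142,0,0.5],[0,0,0,-22,-142,0,0.5]]}}

```text
clock: 5.55
tcp_pos: [0.4524, -0.3782, 0.226]
orientation: [1.951, 2.462, -0.01]
contact_force: [-0.9, -1.7, -2.8]
grip_width: 0.0596
gripper_force: 46.8
```

Call:
{"op": "servo_tool", "data": {"commands": [[0,0,0,0,0,0,0.5],[0,0,0,0,0,0,0.5]]}}

```text
clock: 5.72
tcp_pos: [0.4564, -0.3694, 0.2253]
orientation: [-1.938, -2.468, 0.001]
contact_force: [0.0, 1.0, -4.2]
grip_width: 0.0591
gripper_force: 46.8
```

```bash
cat >> h.py <<'E'
def cart(n,zlo,zhi,box,cl=None):
    """carton-coloured (incl. pale tape) points of a top face in a box -> rect"""
    P,c,uv=cl or grab(n);H=hsv(c);b=np.array(box)/1e3
    k=(P[:,2]>zlo)&(P[:,2]<zhi)&(P[:,0]>b[0])&(P[:,0]<b[1])&(P[:,1]>b[2])&(P[:,1]<b[3])&(H[:,2]>110)&((H[:,0]<30)|(H[:,1]<40))
    if k.sum()<40:print(n,"few",k.sum());return
    Q=max(clusters(P[k],20,.006),key=len);print(n,rect(Q),"z %.4f"%np.median(Q[:,2]),len(Q))
E
python3 - <<'E'
from h import *
tl()
for n in("scene","side","wrist"):
    C=grab(n)
    print("skid:");cart(n,.046,.06,(390,530,-450,-300),C)
    print("held");P=C[0]
    cart(n,.15,.29,(390,530,-450,-300),C)
p,d=r.grab_frame("side");q,d=r.grab_frame("wrist");cv2.imwrite("pics/a2.png",np.hstack([p[200:384,180:420],q[200:384,130:370]]))
E
```

```text
TCP [ 456.4 -369.4  225.3] yaw(tool y) 13.7 tilt 0.2 t 5.7
skid:
scene [457.9, -372.7, 91.9, 67.9, -78.0] z 0.0554 234
held
scene [459.6, -369.0, 90.6, 74.8, -76.8] z 0.2439 408
skid:
side [459.2, -375.6, 93.8, 63.4, -76.0] z 0.0530 684
held
side [449.2, -380.3, 102.4, 87.6, 5.3] z 0.2509 948
skid:
wrist [451.1, -347.6, 60.7, 28.5, 14.1] z 0.0543 1342
held
wrist [455.5, -366.5, 102.4, 76.0, 14.4] z 0.2536 21497
```

View pics/a2.png

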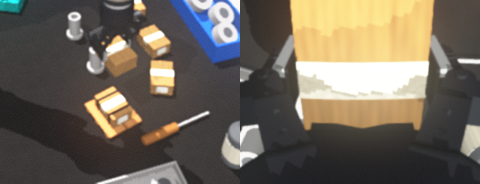

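The held carton is over the skid (side crop around (120,58)). Lowering it onto the strapped carton.

Call:
{"op": "servo_tool", "data": {"commands": [[0,0,0,1,0,-35,0.5],[0,0,0,1,0,-70,0.5],[0,0,0,1,0,-105,0.5],[0,0,0,1,0,-130,0.5],[0,0,0,1,0,-145,0.5]]}}

```text
clock: 6.38
tcp_pos: [0.4578, -0.3678, 0.0792]
orientation: [-1.933, -2.471, 0.0]
contact_force: [-0.8, 0.3, -4.3]
grip_width: 0.0593
gripper_force: 46.7
```

Call:
{"op": "servo_tool", "data": {"commands": [[0,0,0,0,0,-4,0.5],[0,0,0,0,0,-8,0.5],[0,0,0,0,0,-11,0.5],[0,0,0,0,0,-11,0.5],[0,0,0,0,0,-11,0.5]]}}

```text
clock: 6.8
tcp_pos: [0.4593, -0.3705, 0.0724]
orientation: [1.937, 2.471, 0.001]
contact_force: [-0.5, -0.5, -3.3]
grip_width: 0.0594
gripper_force: 46.7
```

Call:
{"op": "servo_tool", "data": {"commands": [[0,0,0,0,0,-1,0.5],[0,0,0,0,0,-2,0.5],[0,0,0,0,0,-2,0.5]]}}

```text
clock: 7.05
tcp_pos: [0.4587, -0.3701, 0.0696]
orientation: [1.938, 2.472, 0.0]
contact_force: [0.3, -0.5, -3.8]
grip_width: 0.0592
gripper_force: 46.7
```

Call:
{"op": "servo_tool", "data": {"commands": [[0,0,0,-1,0,-1,0.5],[0,0,0,-1,0,-2,0.5],[0,0,0,-1,0,-2,0.5]]}}

```text
clock: 7.3
tcp_pos: [0.4574, -0.37, 0.0671]
orientation: [-1.938, -2.472, 0.0]
contact_force: [0.0, -0.4, -3.6]
grip_width: 0.0592
gripper_force: 46.7
```

Call:
{"op": "servo_tool", "data": {"commands": [[0,0,0,0,0,-1,0.5],[0,0,0,0,0,-1.5,0.5],[0,0,0,0,0,-1.5,0.5]]}}

```text
clock: 7.55
tcp_pos: [0.4575, -0.3702, 0.0665]
orientation: [-1.939, -2.472, -0.001]
contact_force: [-2.1, 1.5, 4.5]
grip_width: 0.0593
gripper_force: 47.8
```

Call:
{"op": "servo_tool", "data": {"commands": [[0,0,0,0,0,0,0],[0,0,0,0,0,0,0],[0,0,0,0,0,0,0],[0,0,0,0,0,0,0],[0,0,0,0,0,0,0]]}}

```text
clock: 7.97
tcp_pos: [0.4577, -0.3702, 0.0658]
orientation: [1.938, 2.472, -0.0]
contact_force: [0.0, -0.2, 0.5]
grip_width: 0.0852
gripper_force: 0.0
```

Call:
{"op": "servo_tool", "data": {"commands": [[0,0,0,0,0,25,0],[0,0,0,0,0,60,0],[0,0,0,0,0,100,0],[0,0,0,0,0,140,0]]}}

```text
clock: 8.3
tcp_pos: [0.4569, -0.3699, 0.2069]
orientation: [-1.938, -2.471, 0.001]
contact_force: [0.7, -0.1, -0.0]
grip_width: 0.0854
gripper_force: 0.0
```

Call:
{"op": "servo_tool", "data": {"commands": [[0,0,-7,34,12,0,0],[0,0,-14,68,24,0,0],[0,0,-21,102,36,0,0],[0,0,-28,136,48,0,0],[0,0,-35,169,60,0,0]]}}

```text
clock: 8.72
tcp_pos: [0.6284, -0.3089, 0.2059]
orientation: [2.597, 1.768, 0.001]
contact_force: [0.7, -0.9, 0.0]
grip_width: 0.0856
gripper_force: 0.0
```

Call:
{"op": "servo_tool", "data": {"commands": [[0,0,-1,0,0,0,0],[0,0,-1,0,0,0,0],[0,0,-1,0,0,0,0]]}}

```text
clock: 8.97
tcp_pos: [0.6258, -0.3105, 0.2054]
orientation: [-2.606, -1.753, 0.002]
contact_force: [-0.4, -0.0, 0.1]
grip_width: 0.0853
gripper_force: 0.0
```

Run:
```python
from h import *
tl()
for n in("scene","side","wrist"):
    C=grab(n)
    print("stack:");cart(n,.085,.103,(390,530,-450,-300),C)
    print("A");cart(n,.033,.046,(560,700,-370,-250),C)
```

```text
TCP [ 625.8 -310.5  205.4] yaw(tool y) -22.1 tilt 0.1 t 9.0
stack:
scene [457.2, -370.5, 91.4, 68.4, -75.3] z 0.0953 268
A
scene [627.5, -307.1, 92.9, 62.0, 66.6] z 0.0417 309
stack:
side [458.7, -374.9, 91.5, 61.5, -75.8] z 0.0929 728
A
side [627.7, -312.4, 94.2, 58.3, 66.6] z 0.0393 548
stack:
wrist [449.6, -339.2, 60.8, 14.9, 14.1] z 0.0940 457
A
wrist [626.9, -310.2, 87.3, 61.0, 67.6] z 0.0402 4476
```

Call:
{"op": "servo_tool", "data": {"commands": [[0,0,0,1,0.5,-40,0],[0,0,0,1,0.5,-80,0],[0,0,0,1,0.5,-120,0],[0,0,0,1,0.5,-150,0],[0,0,0,1,0.5,-170,0]]}}

```text
clock: 9.53
tcp_pos: [0.625, -0.3092, 0.0326]
orientation: [-2.606, -1.749, 0.003]
contact_force: [0.5, 0.3, -0.1]
grip_width: 0.0853
gripper_force: 0.0
```

Call:
{"op": "servo_tool", "data": {"commands": [[0,0,0,0,0,-15,0],[0,0,0,0,0,-28,0],[0,0,0,0,0,-28,0],[0,0,0,0,0,-28,0]]}}

```text
clock: 9.87
tcp_pos: [0.6276, -0.3102, 0.0084]
orientation: [2.608, 1.751, 0.0]
contact_force: [0.0, 0.6, -0.2]
grip_width: 0.0856
gripper_force: 0.0
```

Call:
{"op": "servo_tool", "data": {"commands": [[0,0,0,0,0,0,0.5],[0,0,0,0,0,0,0.5],[0,0,0,0,0,0,0.5],[0,0,0,0,0,0,0.5],[0,0,0,0,0,0,0.5]]}}

```text
clock: 10.28
tcp_pos: [0.6284, -0.3102, 0.0096]
orientation: [2.606, 1.751, 0.002]
contact_force: [-0.5, 0.3, 6.3]
grip_width: 0.0591
gripper_force: 45.4
```

Call:
{"op": "servo_tool", "data": {"commands": [[0,0,0,0,0,0,0.5],[0,0,0,0,0,0,0.5]]}}

```text
clock: 10.45
tcp_pos: [0.6284, -0.3102, 0.0096]
orientation: [2.606, 1.751, 0.002]
contact_force: [-0.5, -1.0, 6.5]
grip_width: 0.0592
gripper_force: 45.4
```

Call:
{"op": "servo_tool", "data": {"commands": [[0,0,0,0,0,30,0.5],[0,0,0,0,0,70,0.5],[0,0,0,0,0,110,0.5],[0,0,0,0,0,150,0.5],[0,0,0,0,0,190,0.5]]}}

```text
clock: 10.87
tcp_pos: [0.627, -0.3092, 0.1996]
orientation: [-2.607, -1.752, 0.0]
contact_force: [1.4, -0.6, -2.6]
grip_width: 0.0591
gripper_force: 45.4
```

Call:
{"op": "servo_tool", "data": {"commands": [[0,0,0,0,0,0,0.5],[0,0,0,0,0,0,0.5]]}}

```text
clock: 11.03
tcp_pos: [0.6287, -0.3105, 0.2009]
orientation: [2.604, 1.75, 0.005]
contact_force: [-0.2, 0.8, -3.2]
grip_width: 0.0594
gripper_force: 45.6
```

Call:
{"op": "servo_tool", "data": {"commands": [[0,0,7,-34,-13,0,0.5],[0,0,14,-68,-26,0,0.5],[0,0,21,-102,-39,0,0.5],[0,0,28,-136,-51,0,0.5],[0,0,35,-170,-63.5,0,0.5]]}}

```text
clock: 11.45
tcp_pos: [0.455, -0.3721, 0.1958]
orientation: [-1.949, -2.459, 0.001]
contact_force: [-0.8, -1.4, -3.0]
grip_width: 0.0593
gripper_force: 45.6
```

Call:
{"op": "servo_tool", "data": {"commands": [[0,0,1,0,0,-20,0.5],[0,0,1,0,0,-50,0.5],[0,0,1,0,0,-70,0.5],[0,0,1,0,0,-82,0.5],[0,0,1,0,0,-82,0.5]]}}

```text
clock: 11.87
tcp_pos: [0.4554, -0.3709, 0.112]
orientation: [-1.933, -2.467, 0.001]
contact_force: [0.1, 0.5, -2.5]
grip_width: 0.0593
gripper_force: 45.4
```

Call:
{"op": "servo_tool", "data": {"commands": [[0,0,0,0,0,0,0.5],[0,0,0,0,0,0,0.5],[0,0,0,0,0,0,0.5]]}}

```text
clock: 12.12
tcp_pos: [0.4583, -0.3737, 0.117]
orientation: [1.937, 2.471, 0.0]
contact_force: [0.0, 0.1, -2.4]
grip_width: 0.0597
gripper_force: 45.4
```

Run:
```python
from h import *
tl();print(r.get_obs()["contact_force"],r.get_obs()["grip_width"])
```

```text
TCP [ 458.3 -373.7  117. ] yaw(tool y) 13.8 tilt 0.1 t 12.1
[ 0.02469226  0.11924764 -2.3682288 ] 0.0596663501401182
```

Call:
{"op": "servo_tool", "data": {"commands": [[0,0,0,0,0,-4,0.5],[0,0,0,0,0,-8,0.5],[0,0,0,0,0,-11,0.5],[0,0,0,0,0,-11,0.5],[0,0,0,0,0,-11,0.5]]}}

```text
clock: 12.53
tcp_pos: [0.4574, -0.3729, 0.1046]
orientation: [-1.938, -2.472, 0.0]
contact_force: [0.5, -0.3, -2.5]
grip_width: 0.0593
gripper_force: 45.5
```

Call:
{"op": "servo_tool", "data": {"commands": [[0,0,0,0,0,-1,0.5],[0,0,0,0,0,-2,0.5],[0,0,0,0,0,-2,0.5]]}}

```text
clock: 12.78
tcp_pos: [0.4577, -0.3733, 0.1036]
orientation: [1.938, 2.472, 0.001]
contact_force: [-1.9, 1.8, 3.9]
grip_width: 0.0593
gripper_force: 46.3
```

Call:
{"op": "servo_tool", "data": {"commands": [[0,0,0,0,0,0,0],[0,0,0,0,0,0,0],[0,0,0,0,0,0,0],[0,0,0,0,0,0,0],[0,0,0,0,0,0,0]]}}

```text
clock: 13.2
tcp_pos: [0.4576, -0.3732, 0.1028]
orientation: [1.938, 2.472, -0.0]
contact_force: [-0.4, -0.5, 0.1]
grip_width: 0.0854
gripper_force: 0.0
```

Call:
{"op": "servo_tool", "data": {"commands": [[0,0,0,0,0,20,0],[0,0,0,0,0,60,0],[0,0,0,0,0,100,0],[0,0,0,0,0,110,0]]}}

```text
clock: 13.53
tcp_pos: [0.4594, -0.3757, 0.2186]
orientation: [1.935, 2.465, 0.001]
contact_force: [0.7, -1.0, 0.1]
grip_width: 0.0851
gripper_force: 0.0
```

Call:
{"op": "servo_tool", "data": {"commands": [[0,0,0,27,27,0,0],[0,0,0,54,54,0,0],[0,0,-1,81,80,0,0],[0,0,-1,108,106,0,0],[0,0,-2,135,132,0,0]]}}

```text
clock: 13.95
tcp_pos: [0.5938, -0.2396, 0.2129]
orientation: [1.981, 2.438, 0.001]
contact_force: [0.6, -0.1, -0.3]
grip_width: 0.0855
gripper_force: 0.0
```

Call:
{"op": "servo_tool", "data": {"commands": [[0,0,0,27,27,0,0],[0,0,0,54,54,0,0],[0,0,0,69,68,0,0],[0,0,0,69,68,0,0],[0,0,0,69,68,0,0]]}}

```text
clock: 14.37
tcp_pos: [0.6623, -0.1715, 0.2121]
orientation: [-1.977, -2.441, 0.001]
contact_force: [-1.3, -1.3, 0.2]
grip_width: 0.0853
gripper_force: 0.0
```

Call:
{"op": "servo_tool", "data": {"commands": [[0,0,0,0,0,0,0],[0,0,0,0,0,0,0]]}}

```text
clock: 14.53
tcp_pos: [0.6603, -0.1751, 0.213]
orientation: [1.985, 2.435, -0.001]
contact_force: [0.3, 0.2, 0.0]
grip_width: 0.0854
gripper_force: 0.0
```

Run:
```python
from h import *
tl()
for n in("scene","side","wrist"):
    C=grab(n)
    print("stack:");cart(n,.125,.143,(390,530,-450,-300),C)
    print("B");cart(n,.033,.046,(590,730,-235,-110),C)
```

```text
TCP [ 660.3 -175.1  213. ] yaw(tool y) 11.6 tilt 0.0 t 14.5
stack:
scene [469.7, -404.3, 59.9, 18.4, 11.8] z 0.1355 42
B
scene [661.4, -171.6, 92.0, 65.0, -78.9] z 0.0412 362
stack:
side [457.9, -373.9, 93.0, 63.3, -75.4] z 0.1328 745
B
side [661.8, -174.4, 93.7, 63.3, -79.3] z 0.0390 455
stack:
wrist [433.2, -344.6, 60.4, 30.0, 54.5] z 0.1340 456
B
wrist [661.2, -174.0, 87.9, 61.0, -79.2] z 0.0402 4308
```

Call:
{"op": "servo_tool", "data": {"commands": [[0,0,0,1,1.3,-40,0],[0,0,0,1,1.3,-80,0],[0,0,0,1,1.3,-120,0],[0,0,0,1,1.3,-155,0],[0,0,0,1,1.3,-177,0]]}}

```text
clock: 15.1
tcp_pos: [0.6601, -0.1716, 0.032]
orientation: [-1.98, -2.434, 0.003]
contact_force: [-0.8, -0.2, 0.0]
grip_width: 0.0852
gripper_force: 0.0
```

Call:
{"op": "servo_tool", "data": {"commands": [[0,0,0,0,0,-15,0],[0,0,0,0,0,-28,0],[0,0,0,0,0,-28,0],[0,0,0,0,0,-28,0]]}}

```text
clock: 15.43
tcp_pos: [0.6629, -0.1723, 0.0084]
orientation: [1.981, 2.437, 0.0]
contact_force: [0.4, -0.7, 1.2]
grip_width: 0.0857
gripper_force: 0.0
```

Call:
{"op": "servo_tool", "data": {"commands": [[0,0,0,0,0,0,0.5],[0,0,0,0,0,0,0.5],[0,0,0,0,0,0,0.5],[0,0,0,0,0,0,0.5],[0,0,0,0,0,0,0.5]]}}

```text
clock: 15.85
tcp_pos: [0.6637, -0.1723, 0.0098]
orientation: [1.98, 2.436, 0.002]
contact_force: [-1.5, -0.3, 6.1]
grip_width: 0.0591
gripper_force: 45.3
```

Call:
{"op": "servo_tool", "data": {"commands": [[0,0,0,0,0,0,0.5],[0,0,0,0,0,0,0.5]]}}

```text
clock: 16.02
tcp_pos: [0.6637, -0.1723, 0.0098]
orientation: [1.98, 2.436, 0.002]
contact_force: [0.0, 1.3, 6.3]
grip_width: 0.0594
gripper_force: 45.3
```

Call:
{"op": "servo_tool", "data": {"commands": [[0,0,0,0,0,30,0.5],[0,0,0,0,0,70,0.5],[0,0,0,0,0,110,0.5],[0,0,0,0,0,150,0.5],[0,0,0,0,0,190,0.5]]}}

```text
clock: 16.43
tcp_pos: [0.6619, -0.1716, 0.1997]
orientation: [-1.981, -2.438, 0.0]
contact_force: [0.1, -0.2, -2.6]
grip_width: 0.0597
gripper_force: 45.4
```

Call:
{"op": "servo_tool", "data": {"commands": [[0,0,0,0,0,30,0.5],[0,0,0,0,0,30,0.5],[0,0,0,0,0,30,0.5]]}}

```text
clock: 16.68
tcp_pos: [0.6633, -0.172, 0.23]
orientation: [1.979, 2.436, 0.004]
contact_force: [0.7, -0.0, -3.9]
grip_width: 0.0592
gripper_force: 45.7
```

Call:
{"op": "servo_tool", "data": {"commands": [[0,0,0,-27,-27,0,0.5],[0,0,0,-54,-54,0,0.5],[0,0,1,-81,-80,0,0.5],[0,0,1,-108,-106,0,0.5],[0,0,2.2,-135,-132,0,0.5]]}}

```text
clock: 17.1
tcp_pos: [0.5249, -0.3037, 0.2255]
orientation: [-1.931, -2.473, 0.002]
contact_force: [0.1, -0.2, -2.5]
grip_width: 0.0593
gripper_force: 45.5
```

Call:
{"op": "servo_tool", "data": {"commands": [[0,0,0,-27,-27,0,0.5],[0,0,0,-54,-54,0,0.5],[0,0,0,-70,-68.5,-30,0.5],[0,0,0,-70,-68.5,-60,0.5],[0,0,0,-70,-68.5,-72,0.5]]}}

```text
clock: 17.52
tcp_pos: [0.4533, -0.3711, 0.151]
orientation: [-1.934, -2.466, 0.001]
contact_force: [-0.5, 1.4, -2.7]
grip_width: 0.0595
gripper_force: 45.3
```

Call:
{"op": "servo_tool", "data": {"commands": [[0,0,0,0,0,0,0.5],[0,0,0,0,0,0,0.5],[0,0,0,0,0,0,0.5],[0,0,0,0,0,0,0.5]]}}

```text
clock: 17.85
tcp_pos: [0.4591, -0.3722, 0.1571]
orientation: [1.931, 2.475, 0.001]
contact_force: [0.3, 0.3, -3.4]
grip_width: 0.0594
gripper_force: 45.4
```

Run:
```python
from h import *
tl();print(r.get_obs()["contact_force"],r.get_obs()["grip_width"])
```

```text
TCP [ 459.1 -372.2  157.1] yaw(tool y) 14.1 tilt 0.1 t 17.9
[ 0.27612233  0.28154369 -3.41614045] 0.05942015715639839
```

Call:
{"op": "servo_tool", "data": {"commands": [[0,0,0,-0.5,0,-4,0.5],[0,0,0,-0.5,0,-8,0.5],[0,0,0,-0.5,0,-11,0.5],[0,0,0,-0.5,0,-11,0.5],[0,0,0,-0.5,0,-11,0.5]]}}

```text
clock: 18.27
tcp_pos: [0.4569, -0.3721, 0.1446]
orientation: [-1.934, -2.475, 0.0]
contact_force: [0.2, -0.3, -2.8]
grip_width: 0.0591
gripper_force: 45.5
```

Call:
{"op": "servo_tool", "data": {"commands": [[0,0,0,0,0,-1,0.5],[0,0,0,0,0,-2,0.5],[0,0,0,0,0,-2,0.5]]}}

```text
clock: 18.52
tcp_pos: [0.4572, -0.3725, 0.1437]
orientation: [1.934, 2.475, 0.001]
contact_force: [-1.4, 2.1, 4.5]
grip_width: 0.0591
gripper_force: 46.3
```

Call:
{"op": "servo_tool", "data": {"commands": [[0,0,0,0,0,-1,0.5],[0,0,0,0,0,-1,0.5],[0,0,0,0,0,-1,0.5]]}}

```text
clock: 18.77
tcp_pos: [0.4572, -0.3725, 0.1437]
orientation: [1.934, 2.475, 0.002]
contact_force: [-4.9, 5.0, 13.5]
grip_width: 0.0598
gripper_force: 47.5
```

Call:
{"op": "servo_tool", "data": {"commands": [[0,0,0,0,0,1,0],[0,0,0,0,0,1,0],[0,0,0,0,0,1,0],[0,0,0,0,0,1,0],[0,0,0,0,0,1,0]]}}

```text
clock: 19.18
tcp_pos: [0.4571, -0.3723, 0.1427]
orientation: [1.934, 2.476, -0.0]
contact_force: [0.4, -0.7, 0.3]
grip_width: 0.0852
gripper_force: 0.0
```

Call:
{"op": "servo_tool", "data": {"commands": [[0,0,0,0,0,20,0],[0,0,0,0,0,50,0],[0,0,0,0,0,85,0],[0,0,0,0,0,85,0]]}}

```text
clock: 19.52
tcp_pos: [0.4593, -0.3752, 0.2339]
orientation: [1.929, 2.467, 0.001]
contact_force: [0.2, -1.0, 0.2]
grip_width: 0.0855
gripper_force: 0.0
```

Call:
{"op": "servo_tool", "data": {"commands": [[0,0,-1,17,33,0,0],[0,0,-2,34,66,0,0],[0,0,-3,52,99,0,0],[0,0,-4,70,132,0,0],[0,0,-5,88,165,0,0]]}}

```text
clock: 19.93
tcp_pos: [0.5457, -0.2057, 0.2278]
orientation: [2.042, 2.388, 0.001]
contact_force: [1.3, -0.5, 0.8]
grip_width: 0.0854
gripper_force: 0.0
```

Call:
{"op": "servo_tool", "data": {"commands": [[0,0,-1,17,33,0,0],[0,0,-2,34,66,0,0],[0,0,-3,52,99,0,0],[0,0,-4,70,132,0,0],[0,0,-5,88,165,0,0]]}}

```text
clock: 20.35
tcp_pos: [0.6337, -0.0405, 0.2276]
orientation: [2.143, 2.297, 0.0]
contact_force: [0.4, -1.1, 0.4]
grip_width: 0.0856
gripper_force: 0.0
```

Call:
{"op": "servo_tool", "data": {"commands": [[0,0,0,22,38,-10,0],[0,0,0,22,38,-10,0],[0,0,0,22,38,-10,0],[0,0,0,22,38,-10,0],[0,0,0,22,38,-10,0]]}}

```text
clock: 20.77
tcp_pos: [0.6546, -0.0064, 0.218]
orientation: [2.145, 2.295, -0.001]
contact_force: [0.1, -1.2, 0.2]
grip_width: 0.0854
gripper_force: 0.0
```

Run:
```python
from h import *
tl()
for n in("scene","side","wrist"):
    C=grab(n)
    print("stack:");cart(n,.165,.183,(390,530,-450,-300),C)
    print("C");cart(n,.033,.046,(590,725,-70,65),C)
```

```text
TCP [654.6  -6.4 218. ] yaw(tool y) 3.9 tilt 0.1 t 20.8
stack:
scene [457.5, -370.4, 89.1, 67.9, -76.0] z 0.1752 272
C
scene [655.2, -1.9, 90.4, 63.5, -85.4] z 0.0413 397
stack:
side [457.0, -373.7, 92.2, 63.3, -77.3] z 0.1729 763
C
side [656.7, -6.6, 93.0, 62.6, -85.4] z 0.0389 364
stack:
wrist few 0
C
wrist [655.2, -3.9, 87.4, 61.1, -86.1] z 0.0402 4196
```

Call:
{"op": "servo_tool", "data": {"commands": [[0,0,0,0,1.5,-40,0],[0,0,0,0,1.5,-80,0],[0,0,0,0,1.5,-120,0],[0,0,0,0,1.5,-160,0],[0,0,0,0,1.5,-182,0]]}}

```text
clock: 21.33
tcp_pos: [0.6524, -0.0034, 0.0318]
orientation: [-2.142, -2.294, 0.005]
contact_force: [-0.8, -0.2, -0.8]
grip_width: 0.0854
gripper_force: 0.0
```

Call:
{"op": "servo_tool", "data": {"commands": [[0,0,0,0,0,-15,0],[0,0,0,0,0,-28,0],[0,0,0,0,0,-28,0],[0,0,0,0,0,-28,0]]}}

```text
clock: 21.67
tcp_pos: [0.6557, -0.0033, 0.0086]
orientation: [2.143, 2.296, 0.001]
contact_force: [0.3, -0.0, 0.3]
grip_width: 0.0856
gripper_force: 0.0
```

Call:
{"op": "servo_tool", "data": {"commands": [[0,0,0,0,0,0,0.5],[0,0,0,0,0,0,0.5],[0,0,0,0,0,0,0.5],[0,0,0,0,0,0,0.5],[0,0,0,0,0,0,0.5]]}}

```text
clock: 22.08
tcp_pos: [0.6564, -0.0028, 0.0097]
orientation: [2.141, 2.296, 0.004]
contact_force: [-1.0, 0.6, 5.2]
grip_width: 0.0595
gripper_force: 45.3
```

Call:
{"op": "servo_tool", "data": {"commands": [[0,0,0,0,0,0,0.5],[0,0,0,0,0,0,0.5]]}}

```text
clock: 22.25
tcp_pos: [0.6564, -0.0028, 0.0097]
orientation: [2.141, 2.296, 0.004]
contact_force: [-1.9, -0.4, 7.4]
grip_width: 0.0596
gripper_force: 45.4
```

Call:
{"op": "servo_tool", "data": {"commands": [[0,0,0,0,0,30,0.5],[0,0,0,0,0,70,0.5],[0,0,0,0,0,110,0.5],[0,0,0,0,0,150,0.5],[0,0,0,0,0,190,0.5]]}}

```text
clock: 22.67
tcp_pos: [0.6544, -0.0028, 0.1998]
orientation: [-2.143, -2.297, 0.0]
contact_force: [1.5, -0.2, -3.0]
grip_width: 0.0594
gripper_force: 45.5
```

Call:
{"op": "servo_tool", "data": {"commands": [[0,0,0,0,0,40,0.5],[0,0,0,0,0,60,0.5],[0,0,0,0,0,60,0.5],[0,0,0,0,0,60,0.5]]}}

```text
clock: 23.0
tcp_pos: [0.6552, -0.0027, 0.2588]
orientation: [2.142, 2.297, 0.003]
contact_force: [0.3, -0.1, -4.7]
grip_width: 0.0589
gripper_force: 45.8
```

Call:
{"op": "servo_tool", "data": {"commands": [[0,0,1,-17,-33,0,0.5],[0,0,2,-34,-66,0,0.5],[0,0,3,-52,-99,0,0.5],[0,0,4,-70,-132,0,0.5],[0,0,5,-88,-165,0,0.5]]}}

```text
clock: 23.42
tcp_pos: [0.5645, -0.1684, 0.2553]
orientation: [-2.036, -2.388, 0.004]
contact_force: [0.3, -0.8, -2.3]
grip_width: 0.0596
gripper_force: 45.6
```

Call:
{"op": "servo_tool", "data": {"commands": [[0,0,1,-17,-33,0,0.5],[0,0,2,-34,-66,0,0.5],[0,0,3,-52,-99,0,0.5],[0,0,4,-70,-132,0,0.5],[0,0,5,-88,-165,0,0.5]]}}

```text
clock: 23.83
tcp_pos: [0.4768, -0.333, 0.2554]
orientation: [-1.93, -2.474, 0.001]
contact_force: [-0.4, -0.2, -3.2]
grip_width: 0.0594
gripper_force: 45.6
```

Call:
{"op": "servo_tool", "data": {"commands": [[0,0,0,-21,-40,0,0.5],[0,0,0,-21,-40,-20,0.5],[0,0,0,-21,-40,-40,0.5],[0,0,0,-21,-40,-58,0.5],[0,0,0,-21,-40,-58,0.5]]}}

```text
clock: 24.25
tcp_pos: [0.4549, -0.3701, 0.1941]
orientation: [-1.928, -2.467, 0.002]
contact_force: [-0.9, 1.1, -4.4]
grip_width: 0.059
gripper_force: 45.4
```

Call:
{"op": "servo_tool", "data": {"commands": [[0,0,0,0,0,0,0.5],[0,0,0,0,0,0,0.5],[0,0,0,0,0,0,0.5],[0,0,0,0,0,0,0.5]]}}

```text
clock: 24.58
tcp_pos: [0.4586, -0.373, 0.2007]
orientation: [1.933, 2.475, 0.0]
contact_force: [-0.3, 0.1, -3.1]
grip_width: 0.0595
gripper_force: 45.5
```

Run:
```python
from h import *
tl();print(r.get_obs()["contact_force"],r.get_obs()["grip_width"])
```

```text
TCP [ 458.6 -373.   200.7] yaw(tool y) 14.0 tilt 0.1 t 24.6
[-0.2807862   0.11228475 -3.14136479] 0.05952087248800739
```

Call:
{"op": "servo_tool", "data": {"commands": [[0,0,0,0,0,-4,0.5],[0,0,0,0,0,-8,0.5],[0,0,0,0,0,-12,0.5],[0,0,0,0,0,-14.5,0.5],[0,0,0,0,0,-14.5,0.5]]}}

```text
clock: 25.0
tcp_pos: [0.4577, -0.3724, 0.1845]
orientation: [-1.933, -2.475, 0.0]
contact_force: [-0.2, 0.4, -2.6]
grip_width: 0.0593
gripper_force: 45.6
```

Call:
{"op": "servo_tool", "data": {"commands": [[0,0,0,0,0,-1,0.5],[0,0,0,0,0,-2.5,0.5],[0,0,0,0,0,-2.5,0.5]]}}

```text
clock: 25.25
tcp_pos: [0.4584, -0.3731, 0.1838]
orientation: [1.934, 2.475, 0.001]
contact_force: [-2.0, 1.8, 4.5]
grip_width: 0.0594
gripper_force: 46.5
```

Call:
{"op": "servo_tool", "data": {"commands": [[0,0,0,0,0,0,0],[0,0,0,0,0,0,0],[0,0,0,0,0,0,0],[0,0,0,0,0,0,0],[0,0,0,0,0,0,0]]}}

```text
clock: 25.67
tcp_pos: [0.4581, -0.3729, 0.1828]
orientation: [1.934, 2.476, -0.0]
contact_force: [-0.1, -0.2, -0.3]
grip_width: 0.0857
gripper_force: 0.0
```

Call:
{"op": "servo_tool", "data": {"commands": [[0,0,0,0,0,20,0],[0,0,0,0,0,50,0],[0,0,0,0,0,85,0],[0,0,0,0,0,85,0]]}}

```text
clock: 26.0
tcp_pos: [0.4601, -0.3757, 0.2741]
orientation: [1.929, 2.467, 0.001]
contact_force: [1.1, -1.4, -0.2]
grip_width: 0.0854
gripper_force: 0.0
```

Call:
{"op": "servo_tool", "data": {"commands": [[0,0,6,2,33,0,0],[0,0,12,4,66,0,0],[0,0,18,6,100,0,0],[0,0,24,8,135,0,0],[0,0,28.5,10.5,169,0,0]]}}

```text
clock: 26.42
tcp_pos: [0.4683, -0.2023, 0.2679]
orientation: [1.258, 2.878, 0.001]
contact_force: [0.9, 0.4, 0.4]
grip_width: 0.0857
gripper_force: 0.0
```

Call:
{"op": "servo_tool", "data": {"commands": [[0,0,0,0,0,-50,0],[0,0,0,0,0,-50,0],[0,0,0,0,0,-50,0],[0,0,0,0,0,-50,0],[0,0,0,0,0,-50,0]]}}

```text
clock: 26.83
tcp_pos: [0.469, -0.2056, 0.219]
orientation: [1.269, 2.872, -0.001]
contact_force: [-0.2, -0.0, 1.0]
grip_width: 0.0856
gripper_force: 0.0
```

```bash
cat >> h.py <<'E'
def sleeves(C,n,zlo=.073,zhi=.09,box=(400,620,-280,420)):
    P,c,uv=C;H=hsv(c);b=np.array(box)/1e3
    k=(P[:,2]>zlo)&(P[:,2]<zhi)&(P[:,0]>b[0])&(P[:,0]<b[1])&(P[:,1]>b[2])&(P[:,1]<b[3])&(H[:,1]<70)&(H[:,2]>90)
    for Q in clusters(P[k],25):print(n,"sleeve",rect(Q)[:4],"top %.4f"%np.median(Q[:,2]),len(Q))
def crate(C,n):
    P,c,uv=C;H=hsv(c)
    k=(P[:,0]>.36)&(P[:,0]<.65)&(P[:,1]>.12)&(P[:,1]<.48)&(P[:,2]>.033)&(P[:,2]<.05)&(H[:,0]>105)&(H[:,0]<125)&(H[:,1]>130)
    Q=max(clusters(P[k],25,.015),key=len);print(n,"crate",rect(Q),"z %.4f"%np.median(Q[:,2]),len(Q))
E
python3 - <<'E'
from h import *
tl()
for n in("scene","side","wrist"):
    C=grab(n);print("stack:");cart(n,.205,.223,(390,530,-450,-300),C)
    sleeves(C,n)
    if n!="wrist":crate(C,n)
E
```

```text
TCP [ 469.  -205.6  219. ] yaw(tool y) 42.3 tilt 0.1 t 26.8
stack:
scene [459.7, -370.4, 91.2, 64.9, -78.5] z 0.2153 271
scene sleeve [448.4, -50.0, 38.7, 31.8] top 0.0792 49
scene sleeve [469.7, -201.6, 38.6, 32.2] top 0.0792 45
scene sleeve [477.3, 365.6, 35.8, 34.6] top 0.0815 83
scene sleeve [541.0, 361.9, 36.8, 34.9] top 0.0809 92
scene sleeve [549.6, -67.1, 37.3, 33.9] top 0.0784 56
scene crate [505.4, 298.7, 196.7, 137.6, 87.0] z 0.0367 268
stack:
side [459.3, -375.7, 91.5, 62.4, -76.0] z 0.2128 794
side sleeve [447.0, -57.2, 36.5, 35.2] top 0.0767 60
side sleeve [467.5, -202.0, 35.0, 32.0] top 0.0763 61
side sleeve [476.3, 359.2, 39.3, 33.6] top 0.0794 49
side sleeve [542.4, 358.7, 39.2, 38.4] top 0.0784 49
side sleeve [551.8, -68.9, 38.3, 30.9] top 0.0764 51
side crate [505.6, 293.8, 205.2, 133.0, 87.1] z 0.0369 264
stack:
wrist [460.8, -374.8, 87.4, 32.1, -80.3] z 0.2143 1477
wrist sleeve [447.2, -55.4, 35.6, 35.3] top 0.0779 620
wrist sleeve [467.3, -204.6, 34.8, 34.6] top 0.0779 598
wrist sleeve [549.6, -70.0, 36.1, 34.7] top 0.0779 543
```

The stack of four cartons stands centred on the skid. Grasping sleeve S2 at (467,-205).

Call:
{"op": "servo_tool", "data": {"commands": [[0,0,0,-1.5,1,-40,0],[0,0,0,-1.5,1,-80,0],[0,0,0,-1.5,1,-110,0],[0,0,0,-1.5,1,-130,0],[0,0,0,-1.5,1,-150,0]], "force": 60}}

```text
clock: 27.4
tcp_pos: [0.467, -0.2032, 0.0667]
orientation: [-1.266, -2.875, 0.0]
contact_force: [0.7, -0.5, -0.6]
grip_width: 0.0851
gripper_force: 0.0
```

Call:
{"op": "servo_tool", "data": {"commands": [[0,0,0,0,0,-14,0],[0,0,0,0,0,-25,0],[0,0,0,0,0,-25,0],[0,0,0,0,0,-25,0]]}}

```text
clock: 27.73
tcp_pos: [0.4673, -0.2032, 0.0431]
orientation: [1.266, 2.875, -0.0]
contact_force: [-0.5, 0.6, 1.3]
grip_width: 0.0857
gripper_force: 0.0
```

Call:
{"op": "servo_tool", "data": {"commands": [[0,0,0,0,0,0,0.85],[0,0,0,0,0,0,0.85],[0,0,0,0,0,0,0.85],[0,0,0,0,0,0,0.85],[0,0,0,0,0,0,0.85]]}}

```text
clock: 28.15
tcp_pos: [0.4675, -0.2028, 0.0437]
orientation: [1.265, 2.875, 0.001]
contact_force: [-1.6, 0.7, 6.7]
grip_width: 0.0342
gripper_force: 59.2
```

Call:
{"op": "servo_tool", "data": {"commands": [[0,0,0,0,0,0,0.85],[0,0,0,0,0,0,0.85],[0,0,0,0,0,0,0.85],[0,0,0,0,0,0,0.85]]}}

```text
clock: 28.48
tcp_pos: [0.4675, -0.2028, 0.0437]
orientation: [1.265, 2.875, 0.001]
contact_force: [-1.3, 0.7, 6.8]
grip_width: 0.035
gripper_force: 59.2
```

Call:
{"op": "servo_tool", "data": {"commands": [[0,0,0,0,0,30,0.85],[0,0,0,0,0,70,0.85],[0,0,0,0,0,110,0.85],[0,0,0,0,0,150,0.85],[0,0,0,0,0,170,0.85]]}}

```text
clock: 28.9
tcp_pos: [0.4682, -0.2038, 0.2171]
orientation: [1.264, 2.87, 0.002]
contact_force: [0.7, 0.0, -3.1]
grip_width: 0.0347
gripper_force: 60.7
```

Call:
{"op": "servo_tool", "data": {"commands": [[0,0,0,0,0,0,0.85],[0,0,0,0,0,0,0.85]]}}

```text
clock: 29.07
tcp_pos: [0.4674, -0.2025, 0.2134]
orientation: [1.264, 2.874, 0.002]
contact_force: [-0.4, 0.2, -3.1]
grip_width: 0.0346
gripper_force: 60.7
```

Call:
{"op": "servo_tool", "data": {"commands": [[0,0,0,4,29,0,0.85],[0,0,0,9,58,0,0.85],[0,0,0,14,87,0,0.85],[0,0,0,18,116,0,0.85],[0,0,0,22,145,0,0.85]]}}

```text
clock: 29.48
tcp_pos: [0.4874, -0.0563, 0.2105]
orientation: [-1.264, -2.872, 0.003]
contact_force: [-0.0, -0.2, -1.6]
grip_width: 0.0348
gripper_force: 60.7
```

Call:
{"op": "servo_tool", "data": {"commands": [[0,0,0,4,29,0,0.85],[0,0,0,9,58,0,0.85],[0,0,0,14,87,0,0.85],[0,0,0,18,116,0,0.85],[0,0,0,22,145,0,0.85]]}}

```text
clock: 29.9
tcp_pos: [0.5094, 0.0883, 0.2103]
orientation: [-1.264, -2.873, 0.005]
contact_force: [1.0, -1.0, -2.9]
grip_width: 0.0344
gripper_force: 60.7
```

Call:
{"op": "servo_tool", "data": {"commands": [[0,0,0,4,29,0,0.85],[0,0,0,9,58,0,0.85],[0,0,0,14,87,0,0.85],[0,0,0,18,116,0,0.85],[0,0,0,22,145,0,0.85]]}}

```text
clock: 30.32
tcp_pos: [0.5315, 0.233, 0.2099]
orientation: [-1.264, -2.873, 0.006]
contact_force: [0.3, -0.2, -2.8]
grip_width: 0.0348
gripper_force: 60.7
```

Call:
{"op": "servo_tool", "data": {"commands": [[0,0,0,0,0,0,0.85],[0,0,0,0,0,0,0.85],[0,0,0,0,0,0,0.85],[0,0,0,0,0,0,0.85]]}}

```text
clock: 30.65
tcp_pos: [0.5324, 0.2303, 0.2114]
orientation: [-1.267, -2.873, 0.004]
contact_force: [0.1, -0.4, -2.7]
grip_width: 0.0347
gripper_force: 60.9
```

Run:
```python
from h import *
tl()
for n in("scene","side","wrist"):
    C=grab(n);crate(C,n);sleeves(C,n)
    sleeves(C,n,.2,.26,(450,600,150,300))
q,d=r.grab_frame("wrist");cv2.imwrite("pics/a3.png",q)
```

```text
TCP [532.4 230.3 211.4] yaw(tool y) 42.4 tilt 0.2 t 30.6
scene crate [505.9, 299.1, 196.4, 138.9, 87.2] z 0.0373 309
scene sleeve [465.1, -13.6, 37.7, 32.8] top 0.0783 54
scene sleeve [477.1, 366.1, 36.1, 36.1] top 0.0811 89
scene sleeve [541.6, 362.0, 35.0, 34.6] top 0.0816 88
scene sleeve [550.1, -66.2, 37.3, 34.6] top 0.0782 59
scene sleeve [537.9, 227.3, 55.6, 25.3] top 0.2300 145
side crate [505.9, 295.6, 205.1, 133.1, 88.0] z 0.0374 276
side sleeve [463.6, -19.0, 38.5, 31.3] top 0.0764 57
side sleeve [478.8, 364.1, 38.0, 36.2] top 0.0780 51
side sleeve [535.7, 358.4, 39.0, 24.6] top 0.0782 30
side sleeve [551.2, -70.2, 41.0, 30.9] top 0.0762 56
side sleeve [536.7, 221.5, 56.0, 23.0] top 0.2291 125
wrist crate [505.1, 296.2, 197.2, 133.1, 87.2] z 0.0382 3182
wrist sleeve [463.2, -17.1, 35.9, 34.4] top 0.0779 325
wrist sleeve [476.7, 363.4, 35.8, 35.4] top 0.0818 754
wrist sleeve [540.6, 359.6, 35.6, 34.6] top 0.0818 754
wrist sleeve [534.0, 230.9, 49.7, 37.1] top 0.2399 7713
```

View pics/a3.png

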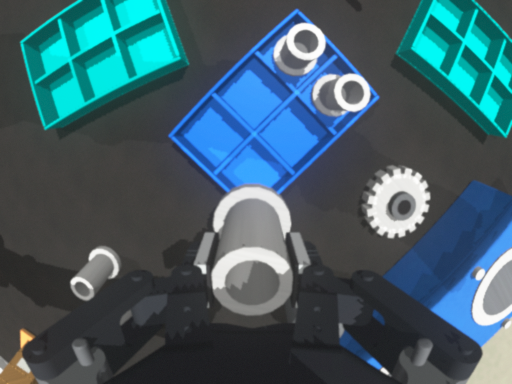

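The wrist picture shows the held sleeve at (250,245) and the free crate cells at (212,135), (255,172) and (250,90). A second look also shows S1 has been knocked to (463,-17). Lowering into the cell at (534,231).

Call:
{"op": "servo_tool", "data": {"commands": [[0,0,0,1,1,-35,0.85],[0,0,0,1,1,-70,0.85],[0,0,0,1,1,-100,0.85],[0,0,0,1,1,-115,0.85],[0,0,0,1,1,-115,0.85]]}}

```text
clock: 31.27
tcp_pos: [0.5315, 0.2317, 0.0943]
orientation: [-1.264, -2.872, 0.009]
contact_force: [-0.8, -0.7, -2.7]
grip_width: 0.0345
gripper_force: 61.1
```

Call:
{"op": "servo_tool", "data": {"commands": [[0,0,0,0,0,0,0.85],[0,0,0,0,0,0,0.85]]}}

```text
clock: 31.43
tcp_pos: [0.5353, 0.2334, 0.0993]
orientation: [1.265, 2.874, 0.003]
contact_force: [-0.1, -0.0, -1.6]
grip_width: 0.0346
gripper_force: 61.1
```

Call:
{"op": "servo_tool", "data": {"commands": [[0,0,0,0,0,-8,0.85],[0,0,0,0,0,-16,0.85],[0,0,0,0,0,-24,0.85],[0,0,0,0,0,-32,0.85],[0,0,0,0,0,-36,0.85]]}}

```text
clock: 31.85
tcp_pos: [0.5333, 0.233, 0.0604]
orientation: [-1.264, -2.875, 0.002]
contact_force: [-0.2, -0.4, -2.1]
grip_width: 0.0347
gripper_force: 61.1
```

Call:
{"op": "servo_tool", "data": {"commands": [[0,0,0,0,0,-3,0.85],[0,0,0,0,0,-6,0.85],[0,0,0,0,0,-8,0.85],[0,0,0,0,0,-8,0.85],[0,0,0,0,0,-8,0.85]]}}

```text
clock: 32.27
tcp_pos: [0.5342, 0.2332, 0.0539]
orientation: [1.265, 2.875, 0.0]
contact_force: [-0.8, 0.4, -1.9]
grip_width: 0.0349
gripper_force: 61.1
```

Call:
{"op": "servo_tool", "data": {"commands": [[0,0,0,0,0,-2,0.85],[0,0,0,0,0,-4,0.85],[0,0,0,0,0,-5,0.85],[0,0,0,0,0,-5,0.85]]}}

```text
clock: 32.6
tcp_pos: [0.5339, 0.2331, 0.0486]
orientation: [-1.265, -2.875, 0.0]
contact_force: [0.4, 0.1, -2.8]
grip_width: 0.0348
gripper_force: 61.1
```

Call:
{"op": "servo_tool", "data": {"commands": [[0,0,0,0,0,-1.5,0.85],[0,0,0,0,0,-1.5,0.85],[0,0,0,0,0,-1.5,0.85]]}}

```text
clock: 32.85
tcp_pos: [0.5342, 0.2332, 0.0477]
orientation: [1.265, 2.875, 0.001]
contact_force: [-1.5, 0.2, 3.8]
grip_width: 0.0344
gripper_force: 61.6
```

Call:
{"op": "servo_tool", "data": {"commands": [[0,0,0,0,0,0,0.3],[0,0,0,0,0,0,0.3],[0,0,0,0,0,0,0.3],[0,0,0,0,0,0,0.3],[0,0,0,0,0,0,0.3]]}}

```text
clock: 33.27
tcp_pos: [0.5341, 0.2332, 0.0473]
orientation: [1.265, 2.875, 0.0]
contact_force: [-0.5, 0.5, -0.6]
grip_width: 0.0599
gripper_force: 0.0
```

Call:
{"op": "servo_tool", "data": {"commands": [[0,0,0,0,0,15,0.3],[0,0,0,0,0,45,0.3],[0,0,0,0,0,80,0.3],[0,0,0,0,0,120,0],[0,0,0,0,0,160,0]]}}

```text
clock: 33.68
tcp_pos: [0.5335, 0.2328, 0.2086]
orientation: [-1.265, -2.875, 0.002]
contact_force: [1.6, 0.8, -0.4]
grip_width: 0.081
gripper_force: 0.0
```

Call:
{"op": "servo_tool", "data": {"commands": [[0,0,0,-10,-36,0,0],[0,0,0,-20,-72,0,0],[0,0,0,-30,-108,0,0],[0,0,0,-40,-144,0,0],[0,0,0,-50,-180,0,0]]}}

```text
clock: 34.1
tcp_pos: [0.4833, 0.0516, 0.2075]
orientation: [1.265, 2.875, 0.001]
contact_force: [0.3, -1.2, 1.0]
grip_width: 0.0857
gripper_force: 0.0
```

Call:
{"op": "servo_tool", "data": {"commands": [[0,0,0,-10,-36,0,0],[0,0,0,-20,-70,0,0],[0,0,0,-20,-70,0,0],[0,0,0,-20,-70,0,0],[0,0,0,-20,-70,0,0]]}}

```text
clock: 34.52
tcp_pos: [0.4643, -0.0163, 0.2075]
orientation: [1.265, 2.875, 0.001]
contact_force: [-0.5, -0.1, -0.3]
grip_width: 0.0854
gripper_force: 0.0
```

Call:
{"op": "servo_tool", "data": {"commands": [[0,0,0,0,0,0,0],[0,0,0,0,0,0,0]]}}

```text
clock: 34.68
tcp_pos: [0.4644, -0.0154, 0.2072]
orientation: [-1.262, -2.877, 0.0]
contact_force: [-1.0, -0.5, 0.2]
grip_width: 0.0852
gripper_force: 0.0
```

Run:
```python
from h import *
tl()
for n in("scene","side","wrist"):
    C=grab(n);sleeves(C,n)
    if n!="wrist":crate(C,n)
```

```text
TCP [464.4 -15.4 207.2] yaw(tool y) 42.6 tilt 0.0 t 34.7
scene sleeve [465.8, -13.6, 37.7, 31.4] top 0.0781 52
scene sleeve [476.7, 365.7, 38.1, 33.6] top 0.0811 86
scene sleeve [536.8, 234.4, 36.1, 33.8] top 0.0818 79
scene sleeve [541.8, 361.7, 38.1, 33.4] top 0.0810 93
scene sleeve [551.4, -66.3, 36.1, 34.1] top 0.0788 55
scene crate [505.3, 299.0, 196.6, 138.7, 87.3] z 0.0376 297
side sleeve [464.3, -16.7, 39.2, 31.4] top 0.0765 51
side sleeve [477.5, 361.9, 33.9, 33.8] top 0.0791 50
side sleeve [551.1, -70.5, 39.5, 30.8] top 0.0767 55
side crate [505.4, 292.7, 204.7, 132.4, 87.9] z 0.0379 162
wrist sleeve [463.1, -17.6, 35.4, 34.6] top 0.0779 655
wrist sleeve [534.0, 230.9, 36.4, 35.2] top 0.0812 590
wrist sleeve [540.9, 356.6, 33.1, 32.4] top 0.0793 287
wrist sleeve [549.7, -69.8, 36.3, 35.2] top 0.0780 553
```

Call:
{"op": "servo_tool", "data": {"commands": [[0,0,0,-1,-1.7,-40,0],[0,0,0,-1,-1.7,-80,0],[0,0,0,-1,-1.7,-110,0],[0,0,0,-1,-1.7,-130,0],[0,0,0,-1,-1.7,-145,0]]}}

```text
clock: 35.25
tcp_pos: [0.4619, -0.0182, 0.06]
orientation: [-1.263, -2.874, 0.003]
contact_force: [0.2, 1.1, 0.9]
grip_width: 0.0853
gripper_force: 0.0
```

Call:
{"op": "servo_tool", "data": {"commands": [[0,0,0,0,0,-14,0],[0,0,0,0,0,-19,0],[0,0,0,0,0,-19,0],[0,0,0,0,0,-19,0]]}}

```text
clock: 35.58
tcp_pos: [0.4633, -0.0184, 0.0435]
orientation: [1.265, 2.876, -0.0]
contact_force: [0.4, -0.6, 0.7]
grip_width: 0.0851
gripper_force: 0.0
```

Call:
{"op": "servo_tool", "data": {"commands": [[0,0,0,0,0,0,0.85],[0,0,0,0,0,0,0.85],[0,0,0,0,0,0,0.85],[0,0,0,0,0,0,0.85],[0,0,0,0,0,0,0.85]]}}

```text
clock: 36.0
tcp_pos: [0.4637, -0.0183, 0.044]
orientation: [1.265, 2.875, 0.001]
contact_force: [0.2, 0.3, 6.5]
grip_width: 0.035
gripper_force: 58.9
```

Call:
{"op": "servo_tool", "data": {"commands": [[0,0,0,0,0,0,0.85],[0,0,0,0,0,0,0.85],[0,0,0,0,0,0,0.85],[0,0,0,0,0,0,0.85]]}}

```text
clock: 36.33
tcp_pos: [0.4637, -0.0183, 0.044]
orientation: [1.265, 2.875, 0.002]
contact_force: [-0.8, 0.4, 5.4]
grip_width: 0.0344
gripper_force: 59.0
```

Call:
{"op": "servo_tool", "data": {"commands": [[0,0,0,0,0,30,0.85],[0,0,0,0,0,70,0.85],[0,0,0,0,0,110,0.85],[0,0,0,0,0,150,0.85],[0,0,0,0,0,170,0.85]]}}

```text
clock: 36.75
tcp_pos: [0.4643, -0.0189, 0.2173]
orientation: [1.265, 2.871, 0.005]
contact_force: [1.1, 0.8, -2.3]
grip_width: 0.0349
gripper_force: 61.2
```

Call:
{"op": "servo_tool", "data": {"commands": [[0,0,0,0,0,0,0.85],[0,0,0,0,0,0,0.85]]}}

```text
clock: 36.92
tcp_pos: [0.4632, -0.0182, 0.2138]
orientation: [1.264, 2.875, 0.003]
contact_force: [0.2, -0.3, -3.5]
grip_width: 0.0347
gripper_force: 61.2
```

Call:
{"op": "servo_tool", "data": {"commands": [[0,0,0,1,34,0,0.85],[0,0,0,2,68,0,0.85],[0,0,0,3,102,0,0.85],[0,0,0,4,136,0,0.85],[0,0,0,5,170,0,0.85]]}}

```text
clock: 37.33
tcp_pos: [0.4662, 0.1524, 0.2109]
orientation: [-1.264, -2.873, 0.005]
contact_force: [0.6, 0.1, -2.2]
grip_width: 0.0348
gripper_force: 61.2
```

Call:
{"op": "servo_tool", "data": {"commands": [[0,0,0,1,34,0,0.85],[0,0,0,2,68,0,0.85],[0,0,0,2,82,0,0.85],[0,0,0,2,82,-20,0.85],[0,0,0,2,82,-50,0.85]]}}

```text
clock: 37.75
tcp_pos: [0.4705, 0.2353, 0.1626]
orientation: [1.261, 2.876, 0.003]
contact_force: [0.5, -0.5, -3.3]
grip_width: 0.0347
gripper_force: 61.2
```

Call:
{"op": "servo_tool", "data": {"commands": [[0,0,0,0,0,0,0.85],[0,0,0,0,0,0,0.85],[0,0,0,0,0,0,0.85],[0,0,0,0,0,0,0.85]]}}

```text
clock: 38.08
tcp_pos: [0.4708, 0.2334, 0.1642]
orientation: [1.266, 2.874, 0.002]
contact_force: [-0.0, 0.2, -2.7]
grip_width: 0.0346
gripper_force: 60.9
```

Run:
```python
from h import *
tl()
for n in("scene","side","wrist"):
    C=grab(n);crate(C,n)
    if n!="side":sleeves(C,n)
```

```text
TCP [470.8 233.4 164.2] yaw(tool y) 42.4 tilt 0.1 t 38.1
scene crate [504.9, 299.5, 196.6, 138.4, 87.2] z 0.0381 312
scene sleeve [478.2, 366.4, 35.3, 34.8] top 0.0811 85
scene sleeve [535.0, 233.8, 35.4, 32.0] top 0.0812 76
scene sleeve [541.5, 362.8, 37.7, 34.1] top 0.0811 90
scene sleeve [550.9, -66.7, 34.4, 34.0] top 0.0780 55
side crate [505.6, 294.4, 206.4, 132.6, 87.4] z 0.0377 248
wrist crate [505.0, 297.0, 195.7, 133.0, 87.5] z 0.0374 3677
wrist sleeve [476.5, 363.6, 36.0, 35.5] top 0.0818 1062
wrist sleeve [534.4, 241.6, 35.5, 16.3] top 0.0819 393
wrist sleeve [540.2, 360.1, 36.4, 35.1] top 0.0817 962
```

Crate unmoved; lowering from 164 to 48.

Call:
{"op": "servo_tool", "data": {"commands": [[0,0,0,-0.5,0.5,-30,0.85],[0,0,0,-0.5,0.5,-55,0.85],[0,0,0,-0.5,0.5,-65,0.85],[0,0,0,-0.5,0.5,-65,0.85],[0,0,0,-0.5,0.5,-65,0.85]]}}

```text
clock: 38.65
tcp_pos: [0.4699, 0.234, 0.0988]
orientation: [1.266, 2.875, -0.0]
contact_force: [0.2, -0.8, -2.3]
grip_width: 0.0348
gripper_force: 61.3
```

Call:
{"op": "servo_tool", "data": {"commands": [[0,0,0,0,0,-8,0.85],[0,0,0,0,0,-16,0.85],[0,0,0,0,0,-24,0.85],[0,0,0,0,0,-32,0.85],[0,0,0,0,0,-38,0.85]]}}

```text
clock: 39.07
tcp_pos: [0.4693, 0.2339, 0.0594]
orientation: [-1.265, -2.875, 0.001]
contact_force: [0.1, 0.7, -2.4]
grip_width: 0.0348
gripper_force: 61.3
```

Call:
{"op": "servo_tool", "data": {"commands": [[0,0,0,0,0,-3,0.85],[0,0,0,0,0,-6,0.85],[0,0,0,0,0,-9,0.85],[0,0,0,0,0,-11,0.85],[0,0,0,0,0,-11,0.85]]}}

```text
clock: 39.48
tcp_pos: [0.4695, 0.2339, 0.049]
orientation: [-1.265, -2.875, 0.0]
contact_force: [0.2, -0.1, -2.8]
grip_width: 0.0348
gripper_force: 61.3
```

Call:
{"op": "servo_tool", "data": {"commands": [[0,0,0,0,0,-1.5,0.85],[0,0,0,0,0,-1.5,0.85],[0,0,0,0,0,-1.5,0.85]]}}

```text
clock: 39.73
tcp_pos: [0.4698, 0.2341, 0.0481]
orientation: [1.265, 2.875, 0.001]
contact_force: [0.8, 0.1, -1.4]
grip_width: 0.0347
gripper_force: 61.3
```

Call:
{"op": "servo_tool", "data": {"commands": [[0,0,0,0,0,-0.8,0.85],[0,0,0,0,0,-0.8,0.85],[0,0,0,0,0,-0.8,0.85]]}}

```text
clock: 39.98
tcp_pos: [0.4699, 0.2342, 0.0479]
orientation: [1.265, 2.875, 0.001]
contact_force: [-1.4, -1.0, 8.2]
grip_width: 0.0347
gripper_force: 62.1
```

Call:
{"op": "servo_tool", "data": {"commands": [[0,0,0,0,0,0,0.3],[0,0,0,0,0,0,0.3],[0,0,0,0,0,0,0.3],[0,0,0,0,0,0,0.3],[0,0,0,0,0,0,0.3]]}}

```text
clock: 40.4
tcp_pos: [0.4695, 0.234, 0.047]
orientation: [1.265, 2.876, 0.0]
contact_force: [-0.3, -0.7, -0.5]
grip_width: 0.0594
gripper_force: 0.0
```

Call:
{"op": "servo_tool", "data": {"commands": [[0,0,0,0,0,15,0.3],[0,0,0,0,0,45,0.3],[0,0,0,0,0,80,0.3],[0,0,0,0,0,120,0],[0,0,0,0,0,160,0]]}}

```text
clock: 40.82
tcp_pos: [0.469, 0.2335, 0.2083]
orientation: [-1.265, -2.875, 0.002]
contact_force: [0.4, 1.0, -0.3]
grip_width: 0.0809
gripper_force: 0.0
```

Call:
{"op": "servo_tool", "data": {"commands": [[0,0,0,10,-38,0,0],[0,0,0,20,-76,0,0],[0,0,0,30,-114,0,0],[0,0,0,40,-152,0,0],[0,0,0,50,-190,0,0]]}}

```text
clock: 41.23
tcp_pos: [0.5196, 0.0423, 0.2072]
orientation: [1.264, 2.876, 0.001]
contact_force: [0.7, 0.5, -0.6]
grip_width: 0.0854
gripper_force: 0.0
```

Call:
{"op": "servo_tool", "data": {"commands": [[0,0,0,10,-38,0,0],[0,0,0,20,-76,0,0],[0,0,0,30,-114,0,0],[0,0,0,30,-114,0,0],[0,0,0,30,-114,0,0]]}}

```text
clock: 41.65
tcp_pos: [0.5495, -0.0731, 0.207]
orientation: [1.273, 2.872, -0.002]
contact_force: [-0.0, 0.5, -0.3]
grip_width: 0.0854
gripper_force: 0.0
```

Call:
{"op": "servo_tool", "data": {"commands": [[0,0,0,0,0,0,0],[0,0,0,0,0,0,0],[0,0,0,0,0,0,0]]}}

```text
clock: 41.9
tcp_pos: [0.5494, -0.0681, 0.2068]
orientation: [-1.261, -2.877, -0.001]
contact_force: [-0.2, 0.1, 1.0]
grip_width: 0.0852
gripper_force: 0.0
```

Run:
```python
from h import *
tl()
for n in("scene","side","wrist"):
    C=grab(n);sleeves(C,n)
    if n!="wrist":crate(C,n)
```

```text
TCP [549.4 -68.1 206.8] yaw(tool y) 42.7 tilt 0.0 t 41.9
scene sleeve [469.8, 238.2, 35.7, 32.7] top 0.0816 76
scene sleeve [477.0, 365.6, 37.2, 36.4] top 0.0808 81
scene sleeve [534.0, 234.5, 36.5, 31.7] top 0.0814 81
scene sleeve [541.6, 361.8, 35.7, 34.1] top 0.0814 89
scene sleeve [551.1, -66.5, 36.0, 33.1] top 0.0785 62
scene crate [504.7, 298.7, 197.5, 138.2, 87.4] z 0.0376 297
side sleeve [471.8, 231.4, 36.2, 35.3] top 0.0796 55
side sleeve [476.9, 362.1, 36.0, 34.2] top 0.0788 49
side sleeve [535.3, 230.8, 40.0, 31.9] top 0.0794 52
side sleeve [542.2, 359.0, 39.6, 35.7] top 0.0788 48
side sleeve [551.6, -69.5, 36.4, 31.0] top 0.0770 54
side crate [505.6, 293.8, 208.2, 132.8, 87.9] z 0.0372 253
wrist sleeve [549.8, -69.6, 35.1, 34.7] top 0.0780 647
```

Call:
{"op": "servo_tool", "data": {"commands": [[0,0,0,0.5,-1,-40,0],[0,0,0,0.5,-1,-80,0],[0,0,0,0.5,-1,-110,0],[0,0,0,0.5,-1,-130,0],[0,0,0,0.5,-1,-145,0]]}}

```text
clock: 42.47
tcp_pos: [0.5487, -0.0702, 0.0597]
orientation: [-1.263, -2.874, 0.002]
contact_force: [-0.3, 0.7, 0.3]
grip_width: 0.0855
gripper_force: 0.0
```

Call:
{"op": "servo_tool", "data": {"commands": [[0,0,0,0,0,-14,0],[0,0,0,0,0,-19,0],[0,0,0,0,0,-19,0],[0,0,0,0,0,-19,0]]}}

```text
clock: 42.8
tcp_pos: [0.5503, -0.0708, 0.0434]
orientation: [1.265, 2.876, 0.0]
contact_force: [0.2, -0.4, 0.3]
grip_width: 0.0852
gripper_force: 0.0
```

Call:
{"op": "servo_tool", "data": {"commands": [[0,0,0,0,0,0,0.85],[0,0,0,0,0,0,0.85],[0,0,0,0,0,0,0.85],[0,0,0,0,0,0,0.85],[0,0,0,0,0,0,0.85]]}}

```text
clock: 43.22
tcp_pos: [0.5506, -0.071, 0.0437]
orientation: [1.265, 2.875, 0.001]
contact_force: [-0.1, 0.6, 5.0]
grip_width: 0.0344
gripper_force: 59.1
```

Call:
{"op": "servo_tool", "data": {"commands": [[0,0,0,0,0,0,0.85],[0,0,0,0,0,0,0.85],[0,0,0,0,0,0,0.85],[0,0,0,0,0,0,0.85]]}}

```text
clock: 43.55
tcp_pos: [0.5507, -0.0709, 0.0437]
orientation: [1.265, 2.875, 0.001]
contact_force: [-0.5, 0.5, 6.6]
grip_width: 0.0346
gripper_force: 59.1
```

Call:
{"op": "servo_tool", "data": {"commands": [[0,0,0,0,0,30,0.85],[0,0,0,0,0,70,0.85],[0,0,0,0,0,110,0.85],[0,0,0,0,0,150,0.85],[0,0,0,0,0,170,0.85]]}}

```text
clock: 43.97
tcp_pos: [0.5514, -0.0717, 0.2173]
orientation: [1.265, 2.871, 0.003]
contact_force: [1.6, -0.9, -2.1]
grip_width: 0.0346
gripper_force: 61.0
```

Call:
{"op": "servo_tool", "data": {"commands": [[0,0,0,0,0,0,0.85],[0,0,0,0,0,0,0.85]]}}

```text
clock: 44.13
tcp_pos: [0.5501, -0.0708, 0.2134]
orientation: [1.265, 2.875, 0.002]
contact_force: [-0.7, 0.6, -3.3]
grip_width: 0.0348
gripper_force: 61.0
```

Call:
{"op": "servo_tool", "data": {"commands": [[0,0,0,-1,36,0,0.85],[0,0,0,-2,72,0,0.85],[0,0,0,-3,108,0,0.85],[0,0,0,-4,144,0,0.85],[0,0,0,-6,180,0,0.85]]}}

```text
clock: 44.55
tcp_pos: [0.5421, 0.1103, 0.2104]
orientation: [-1.264, -2.872, 0.005]
contact_force: [0.4, 0.4, -2.5]
grip_width: 0.0346
gripper_force: 61.0
```

Call:
{"op": "servo_tool", "data": {"commands": [[0,0,0,-1,36,0,0.85],[0,0,0,-2,72,0,0.85],[0,0,0,-3,108,0,0.85],[0,0,0,-4,144,0,0.85],[0,0,0,-6.5,184,0,0.85]]}}

```text
clock: 44.97
tcp_pos: [0.536, 0.293, 0.21]
orientation: [-1.266, -2.873, 0.007]
contact_force: [1.5, 0.2, -2.9]
grip_width: 0.0346
gripper_force: 61.0
```

Call:
{"op": "servo_tool", "data": {"commands": [[0,0,0,0,0,-20,0.85],[0,0,0,0,0,-50,0.85],[0,0,0,0,0,-50,0.85],[0,0,0,0,0,-50,0.85],[0,0,0,0,0,-50,0.85]]}}

```text
clock: 45.38
tcp_pos: [0.5376, 0.292, 0.1627]
orientation: [-1.267, -2.874, 0.003]
contact_force: [0.8, 0.4, -2.2]
grip_width: 0.0346
gripper_force: 60.8
```

Run:
```python
from h import *
tl()
for n in("scene","side","wrist"):
    C=grab(n);crate(C,n)
tl()
```

```text
TCP [537.6 292.  162.7] yaw(tool y) 42.4 tilt 0.1 t 45.4
scene crate [505.0, 299.1, 196.7, 137.1, 87.0] z 0.0374 290
side crate [505.9, 293.9, 204.9, 132.7, 87.5] z 0.0379 245
wrist crate [505.1, 296.7, 196.1, 133.0, 87.5] z 0.0378 4146
TCP [538.5 292.8 164.3] yaw(tool y) 42.4 tilt 0.1 t 45.5
```

Call:
{"op": "servo_tool", "data": {"commands": [[0,0,0,-0.5,0.5,-30,0.85],[0,0,0,-0.5,0.5,-55,0.85],[0,0,0,-0.5,0.5,-65,0.85],[0,0,0,-0.5,0.5,-65,0.85],[0,0,0,-0.5,0.5,-65,0.85]]}}

```text
clock: 45.95
tcp_pos: [0.5376, 0.2934, 0.0988]
orientation: [1.266, 2.875, 0.001]
contact_force: [0.4, 0.1, -2.6]
grip_width: 0.0347
gripper_force: 61.2
```

Call:
{"op": "servo_tool", "data": {"commands": [[0,0,0,0,0,-8,0.85],[0,0,0,0,0,-16,0.85],[0,0,0,0,0,-24,0.85],[0,0,0,0,0,-32,0.85],[0,0,0,0,0,-38,0.85]]}}

```text
clock: 46.37
tcp_pos: [0.5367, 0.2934, 0.059]
orientation: [-1.265, -2.875, 0.001]
contact_force: [-0.1, 0.2, -2.4]
grip_width: 0.0346
gripper_force: 61.2
```

Call:
{"op": "servo_tool", "data": {"commands": [[0,0,0,0,0,-3,0.85],[0,0,0,0,0,-6,0.85],[0,0,0,0,0,-9,0.85],[0,0,0,0,0,-11,0.85],[0,0,0,0,0,-11,0.85]]}}

```text
clock: 46.78
tcp_pos: [0.5369, 0.2934, 0.0487]
orientation: [-1.265, -2.875, 0.0]
contact_force: [0.1, 0.3, -1.8]
grip_width: 0.035
gripper_force: 61.2
```

Call:
{"op": "servo_tool", "data": {"commands": [[0,0,0,0,0,-1.5,0.85],[0,0,0,0,0,-1.5,0.85],[0,0,0,0,0,-1.5,0.85]]}}

```text
clock: 47.03
tcp_pos: [0.5373, 0.2937, 0.0478]
orientation: [1.265, 2.875, 0.001]
contact_force: [-0.9, -1.0, -1.3]
grip_width: 0.0346
gripper_force: 61.1
```

Call:
{"op": "servo_tool", "data": {"commands": [[0,0,0,0,0,-0.8,0.85],[0,0,0,0,0,-0.8,0.85],[0,0,0,0,0,-0.8,0.85]]}}

```text
clock: 47.28
tcp_pos: [0.5375, 0.2937, 0.0477]
orientation: [1.265, 2.875, 0.001]
contact_force: [-1.6, -1.2, 5.2]
grip_width: 0.0348
gripper_force: 61.8
```

Call:
{"op": "servo_tool", "data": {"commands": [[0,0,0,0,0,0,0.3],[0,0,0,0,0,0,0.3],[0,0,0,0,0,0,0.3],[0,0,0,0,0,0,0.3],[0,0,0,0,0,0,0.3]]}}

```text
clock: 47.7
tcp_pos: [0.5371, 0.2935, 0.0466]
orientation: [1.265, 2.875, 0.0]
contact_force: [0.7, 0.2, -0.7]
grip_width: 0.0599
gripper_force: 0.0
```

Call:
{"op": "servo_tool", "data": {"commands": [[0,0,0,0,0,15,0.3],[0,0,0,0,0,45,0.3],[0,0,0,0,0,80,0.3],[0,0,0,0,0,120,0],[0,0,0,0,0,160,0]]}}

```text
clock: 48.12
tcp_pos: [0.5366, 0.293, 0.2079]
orientation: [-1.265, -2.875, 0.002]
contact_force: [0.4, 0.4, 0.4]
grip_width: 0.0813
gripper_force: 0.0
```

Call:
{"op": "servo_tool", "data": {"commands": [[0,0,0,-10,-36,0,0],[0,0,0,-15,-72,0,0],[0,0,0,-20,-108,0,0],[0,0,0,-20,-144,0,0],[0,0,0,-20,-144,0,0]]}}

```text
clock: 48.53
tcp_pos: [0.5168, 0.1408, 0.2071]
orientation: [1.279, 2.868, -0.004]
contact_force: [0.3, -1.1, 0.4]
grip_width: 0.0859
gripper_force: 0.0
```

Call:
{"op": "servo_tool", "data": {"commands": [[0,0,0,0,0,0,0],[0,0,0,0,0,0,0],[0,0,0,0,0,0,0],[0,0,0,0,0,0,0]]}}

```text
clock: 48.87
tcp_pos: [0.517, 0.151, 0.2065]
orientation: [-1.262, -2.877, -0.0]
contact_force: [-0.1, 0.0, 0.4]
grip_width: 0.0857
gripper_force: 0.0
```

Run:
```python
from h import *
tl()
for n in("scene","side","wrist"):
    C=grab(n);sleeves(C,n);cart(n,.205,.223,(390,530,-450,-300),C)
    crate(C,n)
p,d=r.grab_frame("scene");cv2.imwrite("pics/fin.png",p)
```

```text
TCP [517.  151.  206.5] yaw(tool y) 42.6 tilt 0.0 t 48.9
scene sleeve [469.6, 238.4, 37.3, 33.2] top 0.0817 75
scene sleeve [479.1, 366.4, 39.2, 33.6] top 0.0817 84
scene sleeve [534.7, 234.6, 33.9, 33.9] top 0.0814 79
scene sleeve [537.5, 297.0, 36.2, 34.6] top 0.0809 84
scene sleeve [541.9, 362.4, 35.9, 35.0] top 0.0814 93
scene [458.2, -371.9, 91.8, 71.0, -77.3] z 0.2154 277
scene crate [505.1, 298.7, 197.1, 140.2, 87.4] z 0.0380 323
side sleeve [470.8, 232.4, 36.5, 35.1] top 0.0792 53
side sleeve [477.7, 361.6, 37.6, 36.6] top 0.0783 51
side sleeve [535.0, 229.3, 34.7, 33.2] top 0.0789 54
side sleeve [536.3, 290.6, 39.8, 34.0] top 0.0795 49
side [458.7, -375.5, 92.6, 63.8, -77.6] z 0.2127 786
side crate [506.6, 297.1, 209.9, 133.1, 87.4] z 0.0376 231
wrist sleeve [469.9, 234.6, 35.7, 34.7] top 0.0820 759
wrist sleeve [482.7, 358.6, 36.4, 21.0] top 0.0815 415
wrist sleeve [534.1, 231.7, 35.8, 34.9] top 0.0819 758
wrist sleeve [536.1, 294.0, 35.9, 35.4] top 0.0817 771
wrist sleeve [541.0, 359.2, 35.8, 35.1] top 0.0815 698
wrist few 0
wrist crate [505.2, 296.4, 196.2, 132.8, 87.3] z 0.0401 2059
```

View pics/fin.png

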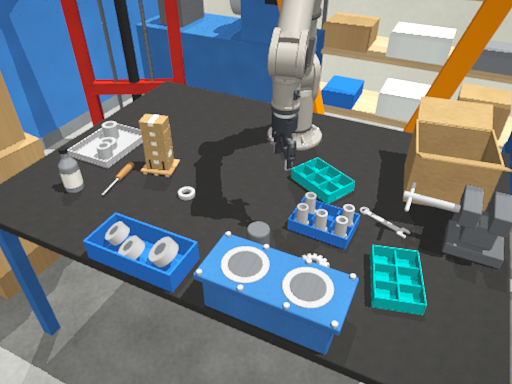

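The final picture shows the five-carton column at (157,145) and five sleeves upright in the blue crate around (325,215). The two sleeve-like parts at (105,140) sit in the grey tray, not on the bench, so they count as look-alikes and stay there. Handing in.

```bash
python3 -c "
from bench import r
print(r.hand_in())"
```

```text
the job is handed in; nothing more can be done
None
```

I stacked all four loose cartons squarely on the strapped carton and stood the three bench sleeves in the crate beside the two already packed; I handed in at about 49 s, and no verdict came back.

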